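# Stand guide pillars in the drip tray by way of the sloping rest and spray them

## Task

Rust-proof the steel guide pillars that lie on the rubber mat. One at a time and longest first, lay each pillar in the sloping rest with its flange down on the foot stop and let go of it, then take it again higher up and stand it upright on its flange inside the drip tray. When all of them stand there, press the spray can's cap fully down for a moment and let it come up again, leaving the mould insert, screwdriver and jar where they are.

Things in the scene. Friction and masses are not known exactly. Their poses are not given: they have to be found in the camera images.
- long: the longest bright steel guide pillar: round shank 22 mm in diameter on a square foot flange 40 x 40 x 12 mm, 175 mm long overall (shank 163 mm), 0.4 to 0.7 kg; origin at the centre of the flange's underside, z along the shank towards its plain end, x and y square to the flange's sides. It lies on the mat on one flange edge and its plain end. None when absent
- long_mid (a point): the longest pillar's centre, on its axis 87.5 mm from the flange's underside; same axes as its body
- middle: the middle-length bright steel guide pillar: round shank 22 mm in diameter on a square foot flange 40 x 40 x 12 mm, 150 mm long overall (shank 138 mm), 0.4 to 0.7 kg; origin at the centre of the flange's underside, z along the shank towards its plain end, x and y square to the flange's sides. It lies on the mat on one flange edge and its plain end. None when absent
- middle_mid (a point): the middle-length pillar's centre, on its axis 75 mm from the flange's underside; same axes as its body
- short: the shortest bright steel guide pillar: round shank 22 mm in diameter on a square foot flange 40 x 40 x 12 mm, 125 mm long overall (shank 113 mm), 0.4 to 0.7 kg; origin at the centre of the flange's underside, z along the shank towards its plain end, x and y square to the flange's sides. It lies on the mat on one flange edge and its plain end. None when absent
- short_mid (a point): the shortest pillar's centre, on its axis 62.5 mm from the flange's underside; same axes as its body
- mat: thin rubber mat, 250 x 270 x 2 mm, on which the pillars lie, shanks roughly along its x with the flanges at the -x end; origin under its centre
- cradle: fixed steel rest that holds one pillar sloping at 30 degrees to the bench. Origin: centre of the held flange's underside on the foot stop, 50 mm above the bench. z: up the slope along the held pillar's axis; -x: square to it, up out of the rest; y: level, across. Foot stop: plate 50 mm wide, from 34 mm below to 16 mm above the axis. Friction stops a pillar from sliding down by itself: set it down to the stop; lift it out square
- cradle_gap (a point): point on the held pillar's axis 55 mm up from the foot stop, axes as the cradle's. Two open V supports 36 mm wide carry the shank 26 to 34 mm and 74 to 82 mm up from the stop; between them the shank's sides are free for fingers, down to the back bar 33 mm below the axis; more than 82 mm up the shank stands clear
- rest: foot of the sloping rest: fixed dark plate 165 x 70 x 10 mm, origin on the bench straight below the cradle's origin; x level, towards the high end; the plate reaches from x = -42 to 123 mm; the cradle is built up on it
- tray: fixed square aluminium drip tray, 190 x 190 mm, origin under its centre, floor 4 mm above the bench, rim 8 mm above the bench, x and y along its sides; the spray can stands beyond its +x side
- cap_top (a point): centre of the top of the white spray cap, 36 mm in diameter and 178 mm above the bench when up; the can (58 mm in diameter, clamped in a bracket on an 80 x 80 mm foot) is fixed and upright, so press straight down
- cap (a joint): how far the sprung cap is pressed down, m: 0 up, 0.007 fully down; it begins to move at 4 N, is fully down at about 10 N, and springs back when let go
- insert: bystander: steel mould insert, 80 x 110 x 45 mm with a raised 45 x 60 mm core 20 mm high; origin under its centre
- driver: bystander: screwdriver lying on the bench
- jar: bystander: closed jar, 70 mm in diameter, 90 mm high; origin under its centre
There are look-alikes about, which are no part of the job. What is shaped like the rest but green is not meant.

How it is judged:
By the outcome, as a careful person would: the job done as asked, in the order asked, and still so for the second after the job is handed in, with the robot touching nothing.
Of long, middle, short only 2 to 3 are there at a start; the rules pass over those that are not, and their reading is None.
At some moment in a run one of short may be knocked a few centimetres aside while the robot is not near it.
Once in a run the grip may slacken for a moment while it holds something.
It also fails if it takes over 210 s, if anything falls off the work surface, if the arm or the gripper's body presses on something with over 40 N, if the wrist force passes 120 N, or if a joint passes its speed limit or range.

## Robot

A 6-joint arm with a two-finger parallel gripper is mounted at the origin on the work surface. World frame = base frame: x ahead of the robot, y to its left, z up, the work surface at z = 0. Lengths are in m, angles in rad, forces in N, time in s.
With the tool pointing down it reaches from about 0.3 to 0.825 m from the base axis. Payload 5.4 kg.
Tool frame: the origin (TCP) lies on the centre line of the jaws, within the pads' length; the fingertips stand 14 mm ahead of it and the grasp point (between the pads) lies 5 mm behind it; z points along the fingers, y is the line along which they close (so a half turn about z gives the same grasp; the last joint's range is limited). The gripper opens to 92 mm and grips with 3 to 60 N. Pads are 20 mm wide; open, the fingers measure 128 mm over their backs; the gripper's body (75 mm by 189 mm) begins 69 mm behind the grasp point.
Start: joints at [1.031, 0.158, 1.597, -0, 1.386, -0.21], TCP at [0.186, 0.544, 0.195] pointing down, gripper open.
Joint ranges: [-2.91, 2.91], [-0.94, 2.29], [0.18, 2.7], [-1.29, 4.43], [0.17, 2.64], [-3, 3]. Speed limits (rad/s): [2.57, 2.57, 3.14, 3.14, 3.14, 3.14].

## Interface

Orientations are given as a rotation vector (axis times angle).
In Python, from plant import read_state, viewer, job gives the robot as it stands. The module is installed in compiled form; this text tells all that it offers.
- The arm moves only by the tool step_arm, never from a script. Its argument "plan" is a list of rows, each a list of 3 entries, a list of its own where there are three numbers: the finger opening in mm, from 0 to 91.9, then the shift along the tool's x, y, z in mm, then the turn, a rotation vector about the tool's x, y, z in degrees. A call has 1 to 20 rows; each row shifts and turns the commanded pose from where the row before left it, along the tool's axes as they then stand; what a row does not reach is not made up. A row lasts 1/8 s, in which the tool goes at most 62.5 mm and 10.7 degrees, less where a joint would pass 70% of its speed; a pose out of reach is approached as far as the arm can. A call is refused whole if a number of a shift passes 62.5 or a number of a turn 10.7, either way. A call with a gripper value outside its range is refused whole. The fingers move at their own pace and stop on an object; "grip_force" is the grip in N (left out, the last holds). Time passes only in rows, so rows that do not move let the fingers close. It gives the time, the measured TCP pose, the force, the opening and the grip force at its end, in the units of the state.
- read_state(): the state, without advancing time (a new reading comes with each control period).
- viewer.snapshot(name): name is "scene" or "top" or "wrist"; returns the picture (420x560x3 uint8, blue, green, red); there is no depth.
- viewer.get_calibration(name): a dict with "vfov" (degrees; the focal length in pixels is half the picture's height over the tangent of half this angle, whatever the lens; pixels are square), "cx", "cy" (the principal point, pixels), "D" ([k1, k2, p1, p2, k3] as OpenCV has them; the pictures are not rectified), "cam_to_world" (4x4, takes a point from camera to world coordinates). Camera axes: x right, y down, z forward; pixel columns grow to the right and rows downward; lengths in m; the calibration is good to about 2 mm. A picture is of the moment at which its call begins: read the wrist's pose just before it. get_calibration takes no time and is no camera call; for the wrist camera it gives the pose at the moment of the call.
- job.close_job(): hands the job in; it is judged then, once.
The state is a dict: "clock": time; "joints": joint angles; "qvel": joint speeds; "joint_efforts": joint torques, N m; "position": TCP position; "tool_rot": TCP orientation; "wrist_force": force on the tool from outside, world axes, zero at the start; "torque": the same for the moment, N m; "width": opening from 0.0 (shut) to 1.0 (fully open); "finger_force": force on a finger pad.
Only numpy, scipy, OpenCV 4.12 (cv2) and the standard library are available. Lean on these libraries where they do the work, as an engineer would, in place of code of your own. Each camera call takes 0.05 s, during which the arm holds its last target. There are 200 camera calls.

## Working session

There is one attempt and no reset: what is moved stays moved. The work goes in short steps, Python scripts to look and compute and a tool call to move; the robot and the scene stay as the last step left them, time stands still between calls to the robot, and variables do not carry over. Pictures are saved under pics/ and viewed, at most 14 in all, crops included, and the job is handed in when it is done.

Besides the shell and the picture viewer there is one more tool, called after "Emit:" as name([rows], argument=value, ...), one row to a line, values as JSON. step_arm: Moves the arm, as the interface text tells. Its arguments: {"type":"object","properties":{"plan":{"type":"array"},"grip_force":{"type":"number"}},"required":["plan"]}

```bash
mkdir -p pics; python3 - <<'E'
from plant import read_state, viewer
import cv2,numpy as np
print(read_state())
for n in("scene","top"):
    im=viewer.snapshot(n); cv2.imwrite(f"pics/{n}0.png",im)
    c=viewer.get_calibration(n); print(n,c)
E
```

```text
{'clock': 0.0, 'joints': array([ 1.03086515e+00,  1.59049786e-01,  1.59822423e+00, -9.75052260e-06,
        1.38617484e+00, -2.10095620e-01]), 'qvel': array([ 4.31221306e-04,  6.36025304e-04, -9.68299863e-04,  7.72323070e-04,
       -4.86821183e-04, -3.20890994e-05]), 'joint_efforts': array([-5.63490412e-04, -3.85549986e+01, -3.22115314e+01,  7.02330563e-02,
        3.73864942e-02, -1.25641113e-04]), 'position': array([0.18591163, 0.54342314, 0.19372254]), 'tool_rot': array([-5.15645983e-01, -3.09830450e+00,  2.71801525e-03]), 'wrist_force': array([ 0.15468602, -0.16557533,  1.0741164 ]), 'torque': array([ 0.02575561, -0.04122467, -0.04536961]), 'finger_force': 0.0, 'width': 1.0025612814005962}
scene {'vfov': 52.77089193274573, 'cx': 283.68671732150074, 'cy': 210.9766502152096, 'D': array([-0.05298306,  0.        ,  0.        ,  0.        ,  0.        ]), 'cam_to_world': array([[ 0.02968168,  0.68185698, -0.73088307,  1.46206422],
       [ 0.99955169, -0.01737583,  0.02438221, -0.02489591],
       [ 0.00392548, -0.73127912, -0.68206704,  1.01962814],
       [ 0.        ,  0.        ,  0.        ,  1.        ]])}
top {'vfov': 47.386404609132164, 'cx': 287.52578057516587, 'cy': 215.70480677530205, 'D': array([-0.1681929,  0.       ,  0.       ,  0.       ,  0.       ]), 'cam_to_world': array([[ 0.01943425, -0.99711208,  0.0734153 ,  0.39150259],
       [-0.99948115, -0.02126181, -0.02419437,  0.01847674],
       [ 0.02568544, -0.07290701, -0.99700794,  1.62115349],
       [ 0.        ,  0.        ,  0.        ,  1.        ]])}
```

View pics/scene0.png

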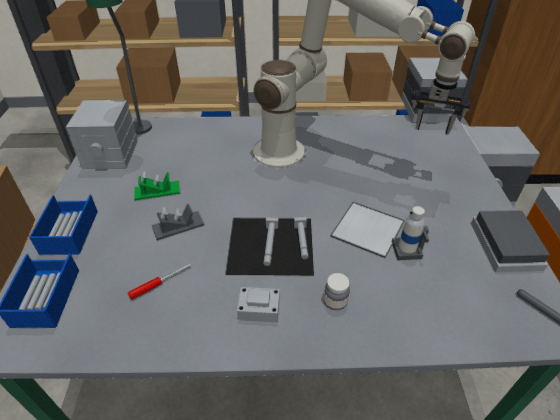

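View pics/top0.png

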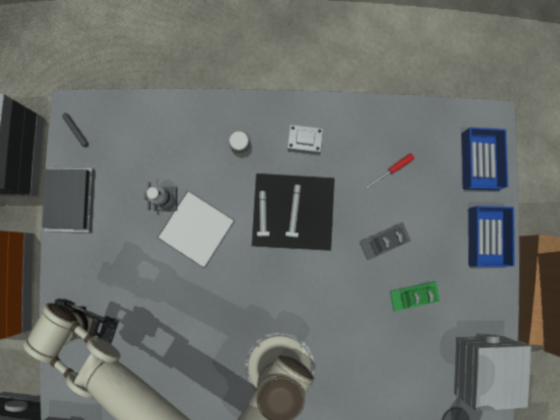

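The scene shows two pillars on the black mat (top view: about (263,213) and (295,210)). There are two rests: grey at top (385,240) and green at (415,296), of which grey is the one meant. The tray is at top (197,229) and the can at (158,195). The bars in the blue boxes are look-alikes. I'll enlarge this next.

```bash
cat > h.py <<'E'
import numpy as np,cv2
from plant import read_state, viewer, job
from scipy.spatial.transform import Rotation as R
def K(c):
    f=210/np.tan(np.radians(c["vfov"]/2)); return np.array([[f,0,c["cx"]],[0,f,c["cy"]],[0,0,1]])
def ray(c,uv):
    p=cv2.undistortPoints(np.array(uv,float).reshape(-1,1,2),K(c),c["D"]).reshape(-1,2)
    T=c["cam_to_world"]; d=np.c_[p,np.ones(len(p))]@T[:3,:3].T
    return T[:3,3],d
def onz(c,uv,z):
    o,d=ray(c,uv); z=np.broadcast_to(z,len(d)); return o+d*((z-o[2])/d[:,2])[:,None]
def proj(c,P):
    T=np.linalg.inv(c["cam_to_world"]); P=np.array(P,float).reshape(-1,3)
    return cv2.projectPoints(P,cv2.Rodrigues(T[:3,:3])[0],T[:3,3],K(c),c["D"])[0].reshape(-1,2)
E
python3 - <<'E'
import cv2
t=cv2.imread("pics/top0.png");s=cv2.imread("pics/scene0.png")
cv2.imwrite("pics/topA.png",cv2.resize(t[165:275,140:340],None,fx=4,fy=4,interpolation=cv2.INTER_CUBIC))
a=cv2.resize(t[210:320,350:450],None,fx=4,fy=4,interpolation=cv2.INTER_CUBIC)
b=cv2.resize(s[165:275,130:230],None,fx=4,fy=4,interpolation=cv2.INTER_CUBIC)
cv2.imwrite("pics/restA.png",cv2.hconcat([a,b]))
E
```

```text
(no output)
```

View pics/topA.png

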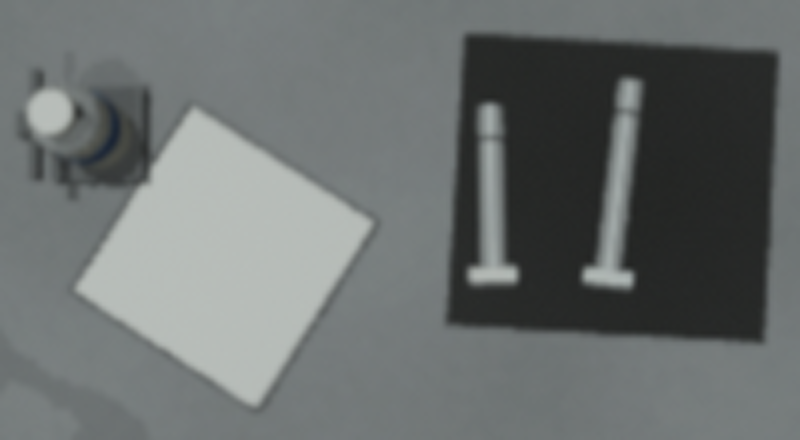

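View pics/restA.png

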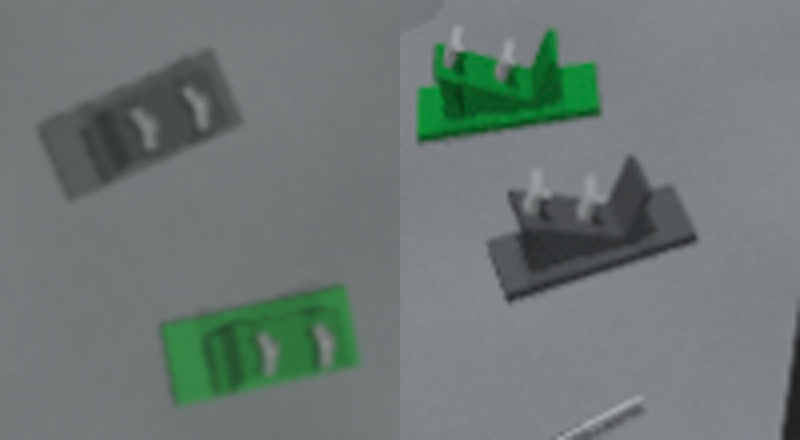

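```bash
python3 - <<'E'
from h import *
np.set_printoptions(precision=4,suppress=True)
c=viewer.get_calibration("top")
m=lambda p,o:(np.array(p,float)+.5)/4-.5+np.array(o)
r=onz(c,m([(38,127),(210,50),(243,125),(68,202)],(350,210)),.01)
print("rest",r, np.linalg.norm(r-np.roll(r,-1,0),axis=1))
ex=((r[1]-r[0])+(r[2]-r[3]));ex/=np.linalg.norm(ex);cen=r.mean(0)
print("rest axis",ex,np.degrees(np.arctan2(ex[1],ex[0])),"origin",cen-ex*.0405)
t=onz(c,m([(194,104),(378,221),(258,411),(73,290)],(140,165)),.008)
print("tray",t.mean(0),np.linalg.norm(t-np.roll(t,-1,0),axis=1),np.degrees(np.arctan2(*(t[0]-t[1])[[1,0]])))
mt=onz(c,m([(464,34),(778,52),(764,342),(447,324)],(140,165)),.002)
print("mat",mt.mean(0),np.linalg.norm(mt-np.roll(mt,-1,0),axis=1),mt)
print("cap",onz(c,m([(50,111)],(140,165)),.178))
for n,p in dict(L=[(630,78),(608,272),(607,288)],M=[(490,102),(493,267),(493,285)]).items():
    q=onz(c,m(p,(140,165)),[.013+.01,.034,.04]);q2=q[0]-q[2]
    print(n,q,np.linalg.norm(q2[:2]),np.degrees(np.arctan2(q2[1],q2[0])))
# check with scene: rest corners & pillar tips
cs=viewer.get_calibration("scene")
print("scene proj",proj(cs,np.r_[r,[cen-ex*.0405]]))
E
```

```text
rest [[ 0.4281 -0.2651  0.01  ]
 [ 0.4965 -0.414   0.01  ]
 [ 0.4326 -0.4433  0.01  ]
 [ 0.3649 -0.2917  0.01  ]] [0.1638 0.0702 0.1661 0.0684]
rest axis [ 0.4126 -0.9109  0.    ] -65.63420179963067 origin [ 0.4138 -0.3166  0.01  ]
tray [0.4598 0.2882 0.008 ] [0.1866 0.1891 0.1885 0.1882] 58.93860814444404
mat [ 0.5258 -0.0393  0.002 ] [0.2694 0.2485 0.2688 0.2476] [[ 0.6543  0.091   0.002 ]
 [ 0.6451 -0.1782  0.002 ]
 [ 0.3968 -0.1693  0.002 ]
 [ 0.4068  0.0993  0.002 ]]
cap [[0.5604 0.3988 0.178 ]]
L [[ 0.6166 -0.0506  0.023 ]
 [ 0.4524 -0.0347  0.034 ]
 [ 0.4389 -0.034   0.04  ]] 0.17846127108870113 -5.344342872088684
M [[0.5936 0.0668 0.023 ]
 [0.4545 0.0607 0.034 ]
 [0.4394 0.0602 0.04  ]] 0.15426729266473946 2.433227247687176
scene proj [[202.981  221.974 ]
 [155.4944 237.3337]
 [150.4501 223.8295]
 [197.3998 209.5181]
 [188.4191 219.3266]]
```

```bash
cat >> h.py <<'E'
np.set_printoptions(precision=4,suppress=True)
def pose():
    s=read_state()
    with open("log.txt","a") as f: f.write(repr([list(map(float,s[k])) for k in("joints","position","tool_rot")])+"\n")
    return s,np.array(s["position"]),R.from_rotvec(s["tool_rot"])
def axes(x,z):  # tool rotation from x hint and z
    z=np.array(z,float);z/=np.linalg.norm(z);x=np.array(x,float);x-=z*(x@z);x/=np.linalg.norm(x)
    return R.from_matrix(np.c_[x,np.cross(z,x),z])
def to(P,Rt,tag="",start=None):
    if start is None: s,p,r=pose()
    else: p,r=start
    d=r.inv().apply(np.array(P)-p)*1000; t=np.degrees((r.inv()*Rt).as_rotvec())
    d2=Rt.inv().apply(np.array(P)-p)*1000
    print(tag,"shift first(mm)",d.round(1),"turn(deg)",t.round(1),"| shift if turned first",d2.round(1))
    return (np.array(P),Rt)
def az(a,e=0): a,e=np.radians([a,e]);return np.array([np.cos(a)*np.cos(e),np.sin(a)*np.cos(e),np.sin(e)])
E
python3 - <<'E'
from h import *
to((.497,-.039,.23),axes(az(-5.34),(0,0,-1)))
E
```

```text
shift first(mm) [-482.9 -450.4  -35.6] turn(deg) [ -0.    0.1 166.4] | shift if turned first [363.9 551.  -36.1]
```

Emit:
step_arm([
  [60, [-25, -23, -6], [0, 0, 0]],
  [60, [-25, -23, -6], [0, 0, 0]],
  [60, [-25, -23, -6], [0, 0, 0]],
  [60, [-25, -23, -6], [0, 0, 0]],
  [60, [-25, -23, -6], [0, 0, 0]],
  [60, [-25, -23, -6], [0, 0, 0]],
  [60, [-25, -23, 0], [0, 0, 0]],
  [60, [-25, -23, 0], [0, 0, 0]],
  [60, [-25, -23, 0], [0, 0, 0]],
  [60, [-25, -23, 0], [0, 0, 0]],
  [60, [-25, -23, 0], [0, 0, 0]],
  [60, [-25, -23, 0], [0, 0, 0]],
  [60, [-25, -23, 0], [0, 0, 0]],
  [60, [-25, -23, 0], [0, 0, 0]],
  [60, [-25, -23, 0], [0, 0, 0]],
  [60, [-25, -23, 0], [0, 0, 0]],
  [60, [-25, -23, 0], [0, 0, 0]],
  [60, [-25, -23, 0], [0, 0, 0]],
  [60, [-25, -23, 0], [0, 0, 0]],
  [60, [-8, -13, 0], [0, 0, 0]],
], grip_force=50)

```text
clock: 2.6
position: [0.4975, -0.0393, 0.2301]
tool_rot: [-0.517, -3.097, -0.0]
wrist_force: [0.4, -0.5, 0.5]
width: 0.65
finger_force: 0.0
```

Emit:
step_arm([
  [60, [0, 0, 0], [0, 0, 10.4]],
  [60, [0, 0, 0], [0, 0, 10.4]],
  [60, [0, 0, 0], [0, 0, 10.4]],
  [60, [0, 0, 0], [0, 0, 10.4]],
  [60, [0, 0, 0], [0, 0, 10.4]],
  [60, [0, 0, 0], [0, 0, 10.4]],
  [60, [0, 0, 0], [0, 0, 10.4]],
  [60, [0, 0, 0], [0, 0, 10.4]],
  [60, [0, 0, 0], [0, 0, 10.4]],
  [60, [0, 0, 0], [0, 0, 10.4]],
  [60, [0, 0, 0], [0, 0, 10.4]],
  [60, [0, 0, 0], [0, 0, 10.4]],
  [60, [0, 0, 0], [0, 0, 10.4]],
  [60, [0, 0, 0], [0, 0, 10.4]],
  [60, [0, 0, 0], [0, 0, 10.4]],
  [60, [0, 0, 0], [0, 0, 10.4]],
  [60, [0, 0, 0], [0, 0, 0]],
])

```text
clock: 4.72
position: [0.497, -0.0376, 0.2305]
tool_rot: [-3.138, 0.141, 0.001]
wrist_force: [0.6, 0.1, 0.7]
width: 0.654
finger_force: 0.0
```

```bash
python3 - <<'E'
from h import *
s,p,r=pose();print(p,r.as_matrix(),s["joints"])
c=viewer.get_calibration("wrist");cv2.imwrite("pics/w1.png",viewer.snapshot("wrist"));np.save("w1.npy",c,allow_pickle=True);print(c)
a=np.radians(-5.34)
print(proj(c,[(.6166,-.0506,.013),(.4389,-.034,.023),(.4964,-.0394,.0196)]))
E
```

```text
[ 0.497  -0.0376  0.2305] [[ 0.996  -0.0899 -0.0006]
 [-0.0899 -0.996   0.0004]
 [-0.0007 -0.0003 -1.    ]] [-0.3187 -0.0661  1.7586  0.0002  1.4498  1.3421]
{'vfov': 66.00638623506904, 'cx': 283.7367803333716, 'cy': 205.56235296028854, 'D': array([-0.0575,  0.    ,  0.    ,  0.    ,  0.    ]), 'cam_to_world': array([[-0.0893, -0.9683, -0.2332,  0.5613],
       [-0.996 ,  0.0868,  0.0209, -0.0443],
       [-0.    ,  0.2341, -0.9722,  0.4212],
       [ 0.    ,  0.    ,  0.    ,  1.    ]])}
[[284.892   80.6021]
 [284.2935 225.9238]
 [284.5022 181.0665]]
```

View pics/w1.png

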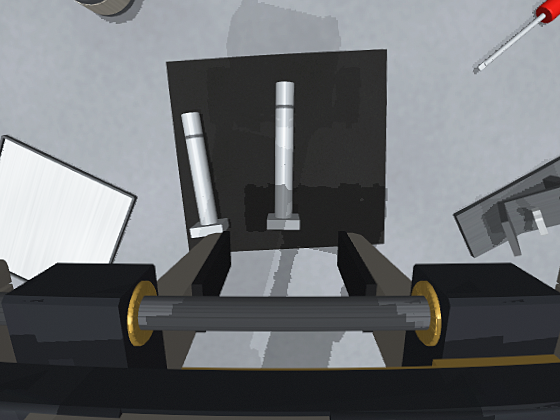

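Three candidates look like pillars: the two on the mat (wrist view, tips at (192,118) and (285,83)) and the bars in the blue boxes, which are not on the mat. The right-hand one, 285 px column, is the longest at about 175 mm. The left one measures about 150 mm, so it is "middle". "Short" is absent. The prediction fits within 1–2 px.

Emit:
step_arm([
  [60, [0, 1.8, 35], [0, 0, 0]],
  [60, [0, 0, 35], [0, 0, 0]],
  [60, [0, 0, 35], [0, 0, 0]],
  [60, [0, 0, 35], [0, 0, 0]],
  [60, [0, 0, 30], [0, 0, -0.2]],
  [60, [0, 0, 0], [0, -3.2, 0]],
  [60, [1.5, 0, 15], [0, 0, 0]],
  [60, [0, 0, 15], [0, 0, 0]],
  [60, [0, 0, 11], [0, 0, 0]],
  [60, [0, 0, 0], [0, 0, 0]],
])

```text
clock: 6.02
position: [0.4952, -0.0395, 0.0185]
tool_rot: [-3.134, 0.139, 0.091]
wrist_force: [-0.7, 0.4, -0.3]
width: 0.654
finger_force: 0.0
```

```bash
python3 - <<'E'
from h import *
s,p,r=pose();print(p,r.as_matrix()[:,0],s["wrist_force"])
to((.4964,-.0394,.0195),axes(az(-5.34,-3.2),az(-5.34,-93.2)))
E
```

```text
[ 0.4952 -0.0395  0.0185] [ 0.9944 -0.0883 -0.0581] [-0.7148  0.4191 -0.2956]
 shift first(mm) [ 1.1 -0.2 -1.1] turn(deg) [-0.   0.1  0.3] | shift if turned first [ 1.1 -0.2 -1.1]
```

Emit:
step_arm([
  [60, [1, 0, -1], [0, 0, -0.3]],
  [15, [0, 0, 0], [0, 0, 0]],
  [15, [0, 0, 0], [0, 0, 0]],
  [15, [0, 0, 0], [0, 0, 0]],
  [15, [0, 0, 0], [0, 0, 0]],
  [15, [0, 0, 0], [0, 0, 0]],
  [15, [0, 0, 0], [0, 0, 0]],
])

```text
clock: 6.9
position: [0.4976, -0.04, 0.0206]
tool_rot: [-3.135, 0.131, 0.088]
wrist_force: [0.3, -0.4, 1.0]
width: 0.162
finger_force: 0.0
```

Emit:
step_arm([
  [15, [0, 0, -5], [0, 0, 0]],
  [15, [0, 0, -10], [0, 0, 0]],
  [15, [0, 0, -20], [0, 0, 0]],
  [15, [0, 0, -30], [0, 0, 0]],
  [15, [0, 0, -40], [0, 0, 0]],
  [15, [0, 0, -40], [0, 0, 0]],
  [15, [0, 0, -20], [0, 0, 0]],
  [15, [0, 0, 0], [0, 0, 0]],
])

```text
clock: 7.9
position: [0.5082, -0.0412, 0.1878]
tool_rot: [-3.137, 0.131, 0.08]
wrist_force: [0.7, -1.0, -1.1]
width: 0.164
finger_force: 0.0
```

```bash
python3 - <<'E'
from h import *
s,p,r=pose();print(p,r.as_matrix()[:,0],s["wrist_force"],s["torque"],s["width"],s["finger_force"])
ex=az(-65.63);O=np.array([.4138,-.3166,.050]);zc=az(-65.63,30);xc=az(-65.63,-60)
G=O+.056*zc
Rt=axes(zc,xc); print("G",G)
st=to(G-xc*.08,Rt)
c=viewer.get_calibration("wrist");cv2.imwrite("pics/w2.png",viewer.snapshot("wrist"))
E
```

```text
[ 0.5082 -0.0412  0.1878] [ 0.9952 -0.0835 -0.0511] [ 0.6844 -1.0083 -1.1211] [0.018  0.1028 0.0181] 0.16355012713296796 0.0
G [ 0.4338 -0.3608  0.078 ]
 shift first(mm) [-64.7 289.7  44.2] turn(deg) [-14.4  29.7  59.9] | shift if turned first [170.6 199.6 145.3]
```

View pics/w2.png

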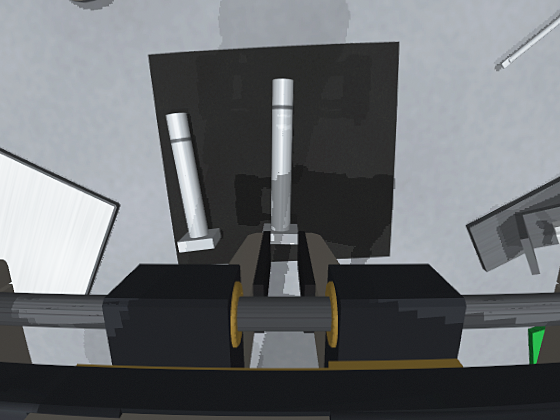

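```bash
python3 - <<'E'
from h import *
s,p,r=pose()
c=viewer.get_calibration("wrist")
print(proj(c,[(.6166,-.0506,.013),(.4389,-.034,.023),(.4964,-.0394,.0196)]))
M=r.as_matrix()
print("tips",proj(c,[p+.014*M[:,2]+k*M[:,1] for k in(-.0075,0,.0075)]),"TCP",proj(c,[p]))
for z in (.013,.1,.187): print(z,onz(c,[(283,82),(285,238)],z), np.linalg.norm(np.diff(onz(c,[(283,82),(285,238)],z),axis=0)))
E
python3 - <<'E'
import cv2
im=cv2.imread("pics/w2.png");cv2.imwrite("pics/w2c.png",cv2.resize(im[60:290,150:400],None,fx=2.6,fy=2.6,interpolation=cv2.INTER_CUBIC))
E
```

```text
[[283.3802  74.9247]
 [281.8863 237.5663]
 [282.3568 188.6063]]
tips [[271.109  228.1073]
 [282.4322 228.1137]
 [293.7556 228.1169]] TCP [[282.3504 234.9118]]
0.013 [[ 0.6096 -0.0496  0.013 ]
 [ 0.434  -0.0373  0.013 ]] 0.1760851634673575
0.1 [[ 0.6028 -0.0492  0.1   ]
 [ 0.4696 -0.0398  0.1   ]] 0.13352467871048948
0.187 [[ 0.596  -0.0488  0.187 ]
 [ 0.5053 -0.0424  0.187 ]] 0.09096419395362138
```

View pics/w2c.png

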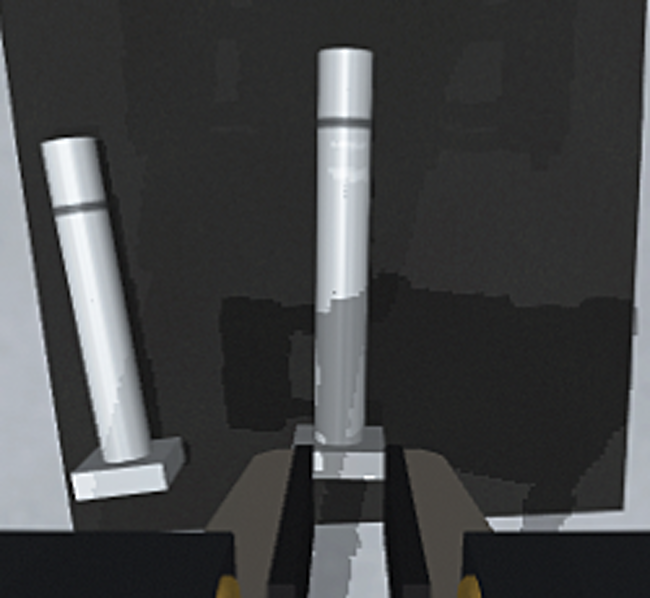

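```bash
python3 - <<'E'
from h import *
s,p,r=pose();M=r.as_matrix()
c=viewer.get_calibration("wrist")
for x in (0,.01):
  for z in (.014,0,-.01,-.02,-.03,-.04):
    print(x,z,proj(c,[p+M@np.array([x,k,z]) for k in(-.0075,.0075)]).round(1).tolist())
print(M.T@(c["cam_to_world"][:3,3]-p), M.T@c["cam_to_world"][:3,:3])
E
```

```text
0 0.014 [[271.1, 228.1], [293.8, 228.1]]
0 0 [[270.3, 234.9], [294.4, 234.9]]
0 -0.01 [[269.6, 240.3], [295.0, 240.4]]
0 -0.02 [[268.8, 246.4], [295.6, 246.4]]
0 -0.03 [[268.0, 253.1], [296.3, 253.1]]
0 -0.04 [[267.1, 260.6], [297.0, 260.6]]
0.01 0.014 [[271.0, 213.5], [293.9, 213.5]]
0.01 0 [[270.1, 219.4], [294.6, 219.4]]
0.01 -0.01 [[269.4, 224.1], [295.1, 224.1]]
0.01 -0.02 [[268.6, 229.3], [295.8, 229.4]]
0.01 -0.03 [[267.8, 235.2], [296.5, 235.2]]
0.01 -0.04 [[266.8, 241.7], [297.2, 241.7]]
[ 0.0645  0.0008 -0.1907] [[ 0.0005 -0.9723 -0.2336]
 [ 1.      0.0004  0.0004]
 [-0.0003 -0.2336  0.9723]]
```

```bash
python3 - <<'E'
from h import *
s,p,r=pose();M=r.as_matrix()
c=viewer.get_calibration("scene");im=viewer.snapshot("scene")
u=proj(c,[p+M@np.array([.01,k,.014]) for k in(-.0075,.0075)]+[p+M@np.array([0.01,0,-.025])])
print(u)
x,y=u[0].astype(int)
print(x-60,y-90)
cv2.imwrite("pics/s2.png",cv2.resize(im[y-90:y+60,x-60:x+60],None,fx=4,fy=4,interpolation=cv2.INTER_CUBIC))
E
```

```text
[[270.1107 202.9422]
 [265.1237 202.7473]
 [267.2687 193.4412]]
210 112
```

View pics/s2.png

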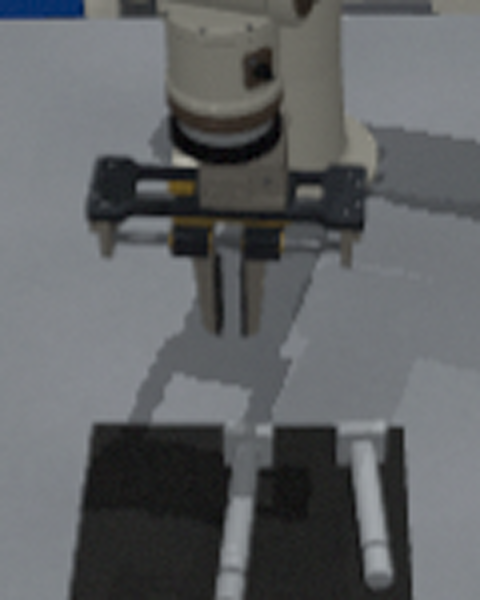

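Both views show the fingers ending about 25–35 mm short of where the reported TCP puts them (scene: tips at (268,196), expected (268,203)). The jaws therefore closed above the shank without touching it. I'll find the true tip height by touch.

Emit:
step_arm([
  [60, [0, 0, 0], [0, 0, 0]],
  [60, [0, 0, 35], [0, 0, 0]],
  [60, [0, 0, 35], [0, 0, 0]],
  [60, [0, 0, 35], [0, 0, 0]],
  [60, [0, 0, 35], [0, 0, 0]],
  [60, [0, 0, 28], [0, 0, 0]],
  [60, [0, 0, 15], [0, 0, 0]],
  [60, [0, 0, 5], [0, 0, 0]],
  [60, [0, 0, 0], [0, 0, 0]],
])

```text
clock: 9.12
position: [0.4967, -0.04, -0.0019]
tool_rot: [-3.135, 0.131, 0.087]
wrist_force: [0.6, 0.5, 0.9]
width: 0.655
finger_force: 0.0
```

Emit:
step_arm([
  [60, [0, 0, 2], [0, 0, 0]],
  [60, [0, 0, 2], [0, 0, 0]],
  [60, [0, 0, 0], [0, 0, 0]],
])

```text
clock: 9.5
position: [0.4962, -0.0399, -0.0062]
tool_rot: [-3.135, 0.131, 0.087]
wrist_force: [0.7, 0.2, 0.2]
width: 0.65
finger_force: 0.0
```

Emit:
step_arm([
  [60, [0, 0, 2], [0, 0, 0]],
  [60, [0, 0, 2], [0, 0, 0]],
  [60, [0, 0, 0], [0, 0, 0]],
])

```text
clock: 9.88
position: [0.4956, -0.0398, -0.0106]
tool_rot: [-3.135, 0.131, 0.088]
wrist_force: [-0.8, -0.0, -0.1]
width: 0.652
finger_force: 0.0
```

Emit:
step_arm([
  [60, [0, 0, 2], [0, 0, 0]],
  [60, [0, 0, 2], [0, 0, 0]],
  [60, [0, 0, 0], [0, 0, 0]],
])

```text
clock: 10.25
position: [0.4954, -0.0397, -0.0146]
tool_rot: [-3.135, 0.131, 0.088]
wrist_force: [0.1, -0.9, -0.4]
width: 0.654
finger_force: 0.0
```

Emit:
step_arm([
  [60, [0, 0, 2], [0, 0, 0]],
  [60, [0, 0, 0], [0, 0, 0]],
])

```text
clock: 10.5
position: [0.4954, -0.0397, -0.0165]
tool_rot: [-3.135, 0.131, 0.088]
wrist_force: [-0.1, -0.3, -0.3]
width: 0.651
finger_force: 0.0
```

```bash
python3 - <<'E'
from h import *
s,p,r=pose();print(p,s["wrist_force"],s["joints"])
cv2.imwrite("pics/w3.png",viewer.snapshot("wrist"))
E
```

```text
[ 0.4954 -0.0397 -0.0165] [-0.0663 -0.3103 -0.3465] [-0.3149  0.2877  1.9093 -0.0149  0.9994  1.348 ]
```

View pics/w3.png

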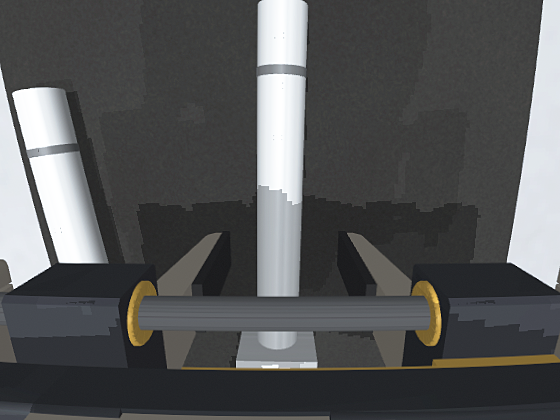

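Emit:
step_arm([
  [60, [0, 0, 2], [0, 0, 0]],
  [60, [0, 0, 0], [0, 0, 0]],
])

```text
clock: 10.8
position: [0.4958, -0.0399, -0.0172]
tool_rot: [-3.135, 0.131, 0.088]
wrist_force: [-3.9, 1.0, 9.8]
width: 0.653
finger_force: 4.8
```

Emit:
step_arm([
  [60, [0, 0, 2], [0, 0, 0]],
  [60, [0, 0, 0], [0, 0, 0]],
])

```text
clock: 11.05
position: [0.4958, -0.0399, -0.0174]
tool_rot: [-3.135, 0.131, 0.089]
wrist_force: [-8.9, 2.7, 25.9]
width: 0.654
finger_force: 12.8
```

Emit:
step_arm([
  [60, [0, 0, -4], [0, 0, 0]],
  [60, [-1, 0, -3], [0, 0, 0]],
  [15, [0, 0, 0], [0, 0, 0]],
  [15, [0, 0, 0], [0, 0, 0]],
  [15, [0, 0, 0], [0, 0, 0]],
  [15, [0, 0, 0], [0, 0, 0]],
  [15, [0, 0, 0], [0, 0, 0]],
  [15, [0, 0, 0], [0, 0, 0]],
])

```text
clock: 12.05
position: [0.4944, -0.0392, -0.0134]
tool_rot: [-3.134, 0.131, 0.089]
wrist_force: [-0.5, 3.8, 0.1]
width: 0.226
finger_force: 50.0
```

```bash
cat >> h.py <<'E'
LT=.033   # reported TCP lies this far ahead of the true one along tool z
def true(): s,p,r=pose(); return p-LT*r.as_matrix()[:,2], r
def go(P,Rt,tag="",start=None):
    """P: wanted true TCP (jaw centre)."""
    return to(np.array(P)+LT*Rt.as_matrix()[:,2],Rt,tag,start)
C=dict(a=-65.63,O=np.array([.4138,-.3166,.050])) # cradle
E
python3 - <<'E'
from h import *
print(true()[0],read_state()["width"],read_state()["finger_force"])
a,O=C["a"],C["O"];zc=az(a,30);xc=az(a,-60)
G=O+.056*zc; Rt=axes(zc,xc); print("G",G)
s,p,r=pose();M=r.as_matrix(); p1=p-M[:,2]*.16
st=go(G-xc*.10,Rt,start=(p1,r))
st=go(G,Rt,start=st)
E
```

```text
[ 0.4962 -0.0394  0.0195] 0.2259312423374939 50.00019907951355
G [ 0.4338 -0.3608  0.078 ]
 shift first(mm) [-58.1 296.1  13.3] turn(deg) [-14.3  30.1  59.9] | shift if turned first [193.9 195.7 123.8]
 shift first(mm) [  0.   0. 100.] turn(deg) [0. 0. 0.] | shift if turned first [  0.   0. 100.]
```

Emit:
step_arm([
  [15, [0, 0, -5], [0, 0, 0]],
  [15, [0, 0, -10], [0, 0, 0]],
  [15, [0, 0, -20], [0, 0, 0]],
  [15, [0, 0, -30], [0, 0, 0]],
  [15, [0, 0, -35], [0, 0, 0]],
  [15, [0, 0, -30], [0, 0, 0]],
  [15, [0, 0, -20], [0, 0, 0]],
  [15, [0, 0, -10], [0, 0, 0]],
  [15, [0, 0, 0], [0, 0, 0]],
], grip_force=58)

```text
clock: 13.18
position: [0.5038, -0.0407, 0.1468]
tool_rot: [-3.135, 0.131, 0.086]
wrist_force: [-0.2, -0.2, -5.6]
width: 0.228
finger_force: 58.0
```

Emit:
step_arm([
  [15, [-2, 10, 0], [0, 0, 0]],
  [15, [-4, 20, 1], [0, 0, 0]],
  [15, [-6, 30, 2], [0, 0, 0]],
  [15, [-6, 30, 2], [0, 0, 0]],
  [15, [-6, 30, 2], [0, 0, 0]],
  [15, [-6, 30, 2], [0, 0, 0]],
  [15, [-6, 30, 2], [0, 0, 0]],
  [15, [-6, 30, 2], [0, 0, 0]],
  [15, [-6, 30, 2], [0, 0, 0]],
  [15, [-6, 30, 0], [0, 0, 0]],
  [15, [-3, 20, 0], [0, 0, 0]],
  [15, [-1, 6, 0], [0, 0, 0]],
])

```text
clock: 14.68
position: [0.4197, -0.3314, 0.1342]
tool_rot: [-3.134, 0.134, 0.088]
wrist_force: [-0.2, 0.6, -5.7]
width: 0.236
finger_force: 5.8
```

Emit:
step_arm([
  [15, [0, 0, 0], [-0.9, 1.9, 3.7]],
  [15, [0, 0, 0], [-1.8, 3.8, 7.5]],
  [15, [0, 0, 0], [-1.8, 3.8, 7.5]],
  [15, [0, 0, 0], [-1.8, 3.8, 7.5]],
  [15, [0, 0, 0], [-1.8, 3.8, 7.5]],
  [15, [0, 0, 0], [-1.8, 3.8, 7.5]],
  [15, [0, 0, 0], [-1.8, 3.8, 7.5]],
  [15, [0, 0, 0], [-1.8, 3.8, 7.5]],
  [15, [0, 0, 0], [-0.9, 1.9, 3.7]],
  [15, [0, 0, 0], [0, 0, 0]],
])

```text
clock: 15.92
position: [0.4197, -0.3283, 0.133]
tool_rot: [2.346, -1.509, 0.632]
wrist_force: [0.6, -0.4, -6.2]
width: 0.229
finger_force: 58.0
```

```bash
python3 - <<'E'
from h import *
s,p,r=pose();print(true()[0],s["joints"],s["width"],s["finger_force"],s["wrist_force"])
a,O=C["a"],C["O"];zc=az(a,30);xc=az(a,-60)
G=O+.056*zc; Rt=axes(zc,xc)
go(G-xc*.10,Rt)
c=viewer.get_calibration("wrist");cv2.imwrite("pics/w4.png",viewer.snapshot("wrist"))
M=r.as_matrix();t=true()[0]
print("held tip,flange",proj(c,[t+M[:,0]*.119,t-M[:,0]*.056]))
ex=az(a);ey=np.cross((0,0,1),ex);b=np.array([O[0],O[1],.01])
print("plate",proj(c,[b+ex*i+ey*j for i,j in((-.042,-.035),(-.042,.035),(.123,-.035),(.123,.035))]))
# foot-stop top edge corners, Vs outer tops unknown
print("stop top",proj(c,[O-xc*.016+k*ey for k in(-.025,.025)]))
E
```

```text
[ 0.4128 -0.3133  0.1616] [-0.773  -0.2386  2.2049 -0.285   0.699   2.1151] 0.22860219937698728 57.99728572368622 [ 0.6215 -0.4279 -6.2169]
 shift first(mm) [ 3.1  0.5 -1.6] turn(deg) [-0.1 -0.1  0.1] | shift if turned first [ 3.1  0.5 -1.6]
held tip,flange [[281.6472   4.4077]
 [281.9932 348.0489]]
plate [[320.2756 319.8032]
 [246.1196 319.5365]
 [316.0475 159.1901]
 [251.4963 159.0224]]
stop top [[314.048  279.4088]
 [252.3005 279.2015]]
```

View pics/w4.png

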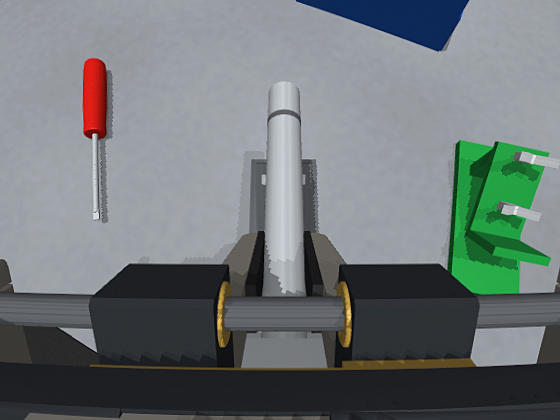

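The grip slackened once in transit (5.8 N). The pillar is still held but has tipped in the jaws: tip at (284,83), expected row about 5. The rest plate's edges at (250–316, 160) match the prediction. Now to estimate the tilt.

```bash
python3 - <<'E'
from h import *
t,r=true();M=r.as_matrix();c=viewer.get_calibration("wrist")
im=cv2.imread("pics/w4.png")
cv2.imwrite("pics/w4c.png",cv2.resize(im[60:400,200:370],None,fx=3,fy=3)[:, :][::1][:600] if 0 else cv2.resize(im[200:400,200:370],None,fx=3,fy=3,interpolation=cv2.INTER_CUBIC))
for s0 in (.056,):
 for ph in (0,5,10,15,20,25,30):
  d=M@np.array([np.cos(np.radians(ph)),0,np.sin(np.radians(ph))]);n=M@np.array([np.sin(np.radians(ph)),0,-np.cos(np.radians(ph))])
  q=[t+d*(.175-s0)+n*.011,t+d*(.155-s0)+n*.011, t-d*(s0-.012)+n*.020, t-d*s0+n*.020]
  print(ph,proj(c,q)[:,1].round(0), "width px at tip",323*.022/np.linalg.norm(q[0]-c["cam_to_world"][:3,3]))
E
```

```text
0 [ -2.  49. 355. 375.] width px at tip 45.61474604517433
5 [  5.  52. 357. 379.] width px at tip 42.86537282328464
10 [ 14.  56. 358. 382.] width px at tip 40.4798959347232
15 [ 24.  62. 359. 384.] width px at tip 38.3989864985353
20 [ 34.  69. 358. 386.] width px at tip 36.575252421984494
25 [ 45.  76. 357. 386.] width px at tip 34.97055669263413
30 [ 56.  84. 355. 385.] width px at tip 33.553981954473244
```

View pics/w4c.png

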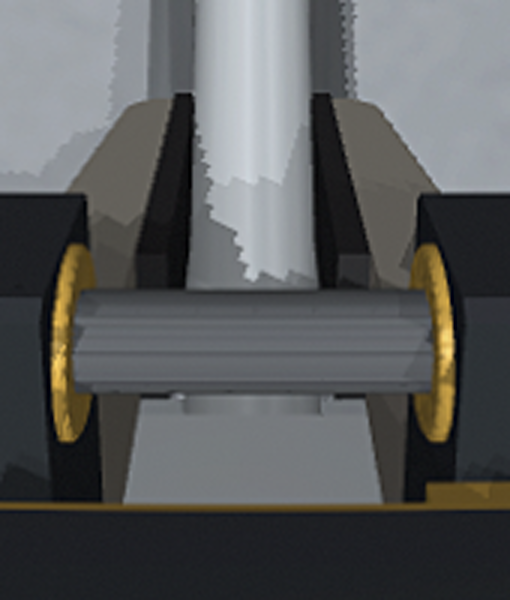

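```bash
python3 - <<'E'
from h import *
from scipy.optimize import least_squares
t,r=true();M=r.as_matrix();c=viewer.get_calibration("wrist")
def f(v,full=0):
  ph,s0,dz=v;ph=np.radians(ph)
  d=M@np.array([np.cos(ph),0,np.sin(ph)]);n=M@np.array([np.sin(ph),0,-np.cos(ph)]);g=t+M[:,2]*dz
  y=M[:,1]*.011
  q=proj(c,[g+d*(.175-s0)+n*.011,g-d*(s0-.012)+n*.011,g+d*(.175-s0)+y,g+d*(.175-s0)-y,g-d*(s0-.055)+y,g-d*(s0-.055)-y])
  return np.array([q[0,1]-83,q[1,1]-337,abs(q[2,0]-q[3,0])-31.5])
for dz in (-.005,0,.005):
  o=least_squares(lambda v:f([v[0],v[1]/1000,dz]),[30,56]);print(dz,o.x,o.fun)
E
```

```text
-0.005 [44.9124 49.9975] [-0.0497  0.0372 -0.6231]
0 [43.4922 52.5445] [-0.0621  0.0465 -0.7485]
0.005 [41.9772 55.073 ] [-0.0746  0.056  -0.8606]
```

```bash
python3 - <<'E'
from h import *
Rt=axes(az(-5.34,40),az(-5.34,-50))
st=go((.494,-.0394,.13),Rt)
go((.494,-.0394,.021),Rt,start=st)
E
```

```text
shift first(mm) [-206.9 -206.   -86.6] turn(deg) [ 34.6   8.8 -49.3] | shift if turned first [  33.3 -295.4   65.9]
 shift first(mm) [-70.1  -0.   83.5] turn(deg) [0. 0. 0.] | shift if turned first [-70.1  -0.   83.5]
```

Emit:
step_arm([
  [15, [-11, -11, -5], [0, 0, 0]],
  [15, [-21, -21, -9], [0, 0, 0]],
  [15, [-21, -21, -9], [0, 0, 0]],
  [15, [-21, -21, -9], [0, 0, 0]],
  [15, [-21, -21, -9], [0, 0, 0]],
  [15, [-21, -21, -9], [0, 0, 0]],
  [15, [-21, -21, -9], [0, 0, 0]],
  [15, [-21, -21, -9], [0, 0, 0]],
  [15, [-21, -21, -9], [0, 0, 0]],
  [15, [-21, -20, -9], [0, 0, 0]],
  [15, [-7, -7, -1], [0, 0, 0]],
  [15, [0, 0, 0], [0, 0, 0]],
])

```text
clock: 17.48
position: [0.5162, -0.0474, 0.1091]
tool_rot: [2.355, -1.506, 0.628]
wrist_force: [-0.9, 0.6, -5.9]
width: 0.227
finger_force: 58.0
```

Emit:
step_arm([
  [15, [0, 0, 0], [2.5, 0.6, -3.5]],
  [15, [0, 0, 0], [4.9, 1.3, -7]],
  [15, [0, 0, 0], [4.9, 1.3, -7]],
  [15, [0, 0, 0], [4.9, 1.3, -7]],
  [15, [0, 0, 0], [4.9, 1.3, -7]],
  [15, [0, 0, 0], [4.9, 1.3, -7]],
  [15, [0, 0, 0], [4.9, 1.2, -7.1]],
  [15, [0, 0, 0], [2.7, 0.6, -3.7]],
  [15, [0, 0, 0], [0, 0, 0]],
])

```text
clock: 18.6
position: [0.5117, -0.0467, 0.1045]
tool_rot: [2.902, -0.371, 0.98]
wrist_force: [0.4, 0.4, -5.8]
width: 0.226
finger_force: 58.0
```

```bash
python3 - <<'E'
from h import *
Rt=axes(az(-5.34,40),az(-5.34,-50))
print(read_state()["joints"],read_state()["width"],true()[0])
st=go((.494,-.0394,.045),Rt)
# side view of pillar angle: scene camera predicted tip and flange for level pillar
t,r=true();M=r.as_matrix();c=viewer.get_calibration("scene");im=viewer.snapshot("scene")
u=proj(c,[t+az(-5.34,e)*.1225 for e in(-10,-3.2,5)]+[t-az(-5.34,e)*.0525 for e in(-10,-3.2,5)]);print(u)
x0,y0=u[1].astype(int)-[60,80];print(x0,y0)
cv2.imwrite("pics/s3.png",cv2.resize(im[y0:y0+120,x0:x0+130],None,fx=5,fy=5,interpolation=cv2.INTER_CUBIC))
E
```

```text
[-0.4055 -0.4241  2.4535  0.2477  0.4846  1.2375] 0.2264388681291939 [ 0.4922 -0.0424  0.1308]
 shift first(mm) [-49.7  -4.   68.9] turn(deg) [ 4.4  2.7 -7.7] | shift if turned first [-52.3  -5.6  66.9]
[[264.0698 240.5047]
 [263.8755 237.5314]
 [263.7132 233.2749]
 [269.0736 194.3455]
 [269.1313 195.6684]
 [269.1736 197.4634]]
203 157
```

View pics/s3.png

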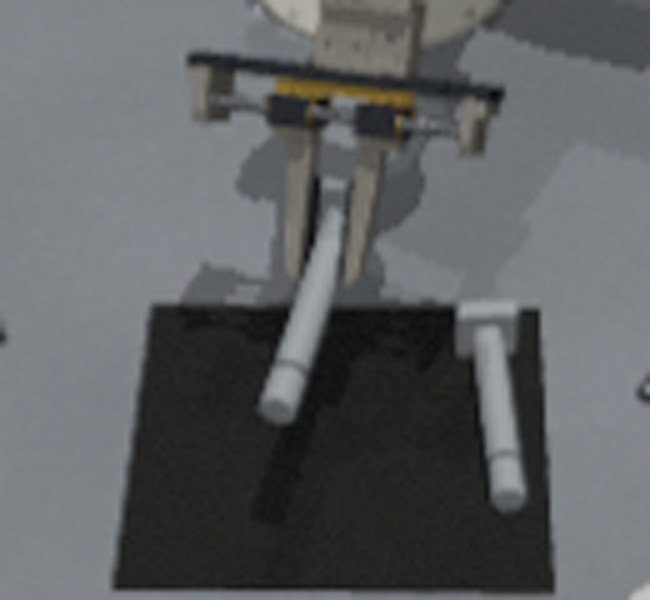

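Picture: the held pillar's tip is at (259,238), nearly level. The middle pillar is still on the mat. The turn fell short, so I'll finish it and lower.

Emit:
step_arm([
  [15, [0, 0, 0], [1.5, 0.9, -2.6]],
  [15, [0, 0, 0], [1.5, 0.9, -2.6]],
  [15, [0, 0, 0], [1.5, 0.9, -2.6]],
  [15, [0, 0, 0], [0, 0, 0]],
])

```text
clock: 19.15
position: [0.5124, -0.0454, 0.1047]
tool_rot: [2.921, -0.131, 1.063]
wrist_force: [0.3, 0.3, -5.2]
width: 0.225
finger_force: 58.0
```

```bash
python3 - <<'E'
from h import *
from scipy.optimize import least_squares
Rt=axes(az(-5.34,40),az(-5.34,-50))
st=go((.494,-.0394,.045),Rt)
t,r=true();M=r.as_matrix();x=M[:,0];print(t,"x az,el",np.degrees([np.arctan2(x[1],x[0]),np.arcsin(x[2])]),read_state()["joints"])
# find tip in scene by brightness inside mat
c=viewer.get_calibration("scene");im=viewer.snapshot("scene");g=cv2.cvtColor(im,cv2.COLOR_BGR2GRAY)
a0=np.degrees(np.arctan2(x[1],x[0]))
for e in(-10,-6,-3,0,4): print(e,proj(c,[t+az(a0,e)*.1225,t+az(a0,e)*.1225-[0,0,.011]]).round(1).ravel())
for row in range(226,252,2): print(row,g[row,250:278])
E
```

```text
shift first(mm) [-52.8  -4.2  66.6] turn(deg) [-0.2  0.   0.2] | shift if turned first [-52.8  -4.3  66.6]
[ 0.4912 -0.0435  0.13  ] x az,el [-5.1361 39.9856] [-0.5071 -0.4654  2.5024  0.5555  0.5177  0.7485]
-10 [263.8 240.5 264.  243. ]
-6 [263.7 238.8 263.8 241.4]
-3 [263.6 237.4 263.8 240. ]
0 [263.6 235.9 263.7 238.5]
4 [263.5 233.8 263.6 236.4]
226 [ 34  38  37  37  38  22  28  22  27  23  23  25 118 145 154 161 158 151
 134  69  23  20  18  28  28  28  31  32]
228 [ 36  32  32  35  33  36  24  25  25  23  19  30 109 122 128 133 132 136
 125  62  21  21  22  27  31  31  33  35]
230 [ 30  35  33  33  32  33  24  23  17  19  22  58 119 151 159 162 150 127
  89  39  19  21  29  33  34  33  30  33]
232 [ 34  35  35  35  34  35  28  23  19  22  23 101 139 154 159 161 154 140
  92  38  22  20  26  33  33  35  31  31]
234 [ 35  39  40  34  37  35  35  25  22  22  22 118 147 154 161 159 150 135
  74  25  18  22  29  32  33  30  34  32]
236 [ 29  32  35  35  36  36  33  34  27  19  41 107 112 112 122 123 128 125
  67  18  18  25  33  32  33  32  32  31]
238 [34 31 31 31 31 33 33 30 32 27 68 91 94 96 97 97 97 96 51 32 32 32 35 31
 32 33 28 33]
240 [32 35 35 36 34 34 32 31 33 31 22 52 72 79 79 80 75 53 35 33 34 30 30 32
 32 32 32 32]
242 [36 36 34 32 35 33 34 30 31 29 20 16 20 22 23 22 21 28 34 35 34 32 32 32
 31 33 35 31]
244 [35 35 38 38 34 31 34 37 34 32 23 20 19 18 21 20 16 27 32 31 34 32 36 30
 32 34 36 35]
246 [33 35 37 35 35 35 33 37 38 35 23 20 19 20 24 15 27 32 28 34 32 32 30 35
 33 37 34 34]
248 [37 35 38 37 32 38 33 34 36 37 29 22 21 24 19 20 29 31 33 34 31 35 36 36
 35 36 35 36]
250 [37 38 36 34 34 31 38 37 37 28 28 26 24 22 22 23 33 33 33 34 28 32 36 34
 37 36 36 35]
```

Emit:
step_arm([
  [15, [-10, -1, 13], [0, 0, 0]],
  [15, [-14, -1, 18], [0, 0, 0]],
  [15, [-14, -1, 18], [0, 0, 0]],
  [15, [-14, -1, 18], [0, 0, 0]],
  [15, [-7, 0, 8], [0, 0, 0]],
  [15, [-4, 0, 4], [0, 0, 0]],
  [15, [0, 0, 0], [0, 0, 0]],
])

```text
clock: 20.08
position: [0.5159, -0.0412, 0.0038]
tool_rot: [2.921, -0.128, 1.064]
wrist_force: [-0.1, -0.1, -5.9]
width: 0.226
finger_force: 58.0
```

Emit:
step_arm([
  [15, [-2, 0, 2.4], [0, 0, 0]],
  [15, [-2, 0, 2.4], [0, 0, 0]],
  [15, [0, 0, 0], [0, 0, 0]],
])

```text
clock: 20.45
position: [0.5171, -0.0418, -0.0009]
tool_rot: [2.919, -0.127, 1.068]
wrist_force: [-0.4, 0.3, 0.6]
width: 0.229
finger_force: 58.0
```

```bash
python3 - <<'E'
from h import *
Rt=axes(az(-5.34,40),az(-5.34,-50))
st=go((.494,-.0394,.021),Rt);print(true()[0],read_state()["wrist_force"],read_state()["torque"],read_state()["joints"])
E
```

```text
shift first(mm) [-3.7 -0.2  1.3] turn(deg) [-0.2 -0.2  0.3] | shift if turned first [-3.7 -0.2  1.3]
[ 0.4959 -0.0399  0.0243] [-0.4297  0.2709  0.5524] [0.1209 1.1218 0.0263] [-0.4887 -0.0859  2.5082  1.3506  0.2606 -0.0862]
```

Emit:
step_arm([
  [15, [-0.7, 0, 0.8], [0, 0, 0]],
  [15, [-0.7, 0, 0.8], [0, 0, 0]],
  [15, [0, 0, 0], [0, 0, 0]],
], grip_force=8)

```text
clock: 20.82
position: [0.5175, -0.0419, -0.0024]
tool_rot: [2.918, -0.127, 1.07]
wrist_force: [-6.7, 0.8, 8.2]
width: 0.236
finger_force: 8.0
```

Emit:
step_arm([
  [25, [0, 0, 0], [0, 0, 0]],
  [35, [0, 0, 0], [0, 0, 0]],
  [60, [0, 0, 0], [0, 0, 0]],
  [60, [0, 0, 0], [0, 0, 0]],
  [60, [0, 0, -10], [0, 0, 0]],
  [60, [0, 0, -20], [0, 0, 0]],
  [60, [0, 0, -30], [0, 0, 0]],
  [60, [0, 0, -40], [0, 0, 0]],
  [60, [0, 0, -40], [0, 0, 0]],
  [60, [0, 0, 0], [0, 0, 0]],
], grip_force=58)

```text
clock: 22.08
position: [0.4496, -0.0352, 0.1176]
tool_rot: [2.916, -0.113, 1.079]
wrist_force: [-0.6, 1.5, 0.3]
width: 0.65
finger_force: 0.0
```

```bash
python3 - <<'E'
from h import *
Rt=axes(az(-5.34,-3.2),az(-5.34,-93.2))
print(true()[0],read_state()["joints"])
st=go((.4964,-.0394,.20),Rt)
E
```

```text
[ 0.4282 -0.0334  0.1426] [-0.6269 -0.8961  2.6908  0.5009  0.7792  0.7635]
 shift first(mm) [66.5  0.7 -8.2] turn(deg) [ -0.1 -43.8   0.9] | shift if turned first [ 42.3  -0.1 -51.9]
```

Emit:
step_arm([
  [60, [15, 0, -2], [0, 0, 0]],
  [60, [20, 0, -2], [0, 0, 0]],
  [60, [20, 0, -2], [0, 0, 0]],
  [60, [12, 0.7, -2], [0, 0, 0]],
  [60, [0, 0, 0], [0, -7.3, 0.2]],
  [60, [0, 0, 0], [0, -7.3, 0.1]],
  [60, [0, 0, 0], [0, -7.3, 0.2]],
  [60, [0, 0, 0], [0, -7.3, 0.1]],
  [60, [0, 0, 0], [0, -7.3, 0.2]],
  [60, [0, 0, 0], [0, -7.3, 0.1]],
  [60, [0, 0, 0], [0, 0, 0]],
])

```text
clock: 23.45
position: [0.4931, -0.0368, 0.156]
tool_rot: [-3.12, 0.141, 0.116]
wrist_force: [-0.3, -1.0, 0.3]
width: 0.653
finger_force: 0.0
```

```bash
python3 - <<'E'
from h import *
print(true()[0],read_state()["joints"])
c=viewer.get_calibration("wrist");im=viewer.snapshot("wrist");cv2.imwrite("pics/w5.png",im);np.save("w5c.npy",c,allow_pickle=True)
Rt=axes(az(-5.34,-3.2),az(-5.34,-93.2))
go((.4964,-.0394,.0195),Rt)
print(proj(c,[(.6166,-.0506,.013),(.4389,-.034,.023),(.5936-.002,.0668,.013),(.4394,.0602,.023)]))
g=cv2.cvtColor(im,cv2.COLOR_BGR2GRAY)
_,lab,st,cen=cv2.connectedComponentsWithStats((g[:,180:390]>100).astype(np.uint8))
for i in np.argsort(-st[:,4])[1:7]: print(st[i],cen[i])
for row in list(range(60,250,8)): 
    q=np.where(g[row,240:345]>90)[0]; print(row,(q.min()+240,q.max()+240,len(q)) if len(q) else None,end=" ")
E
```

```text
[ 0.4955 -0.0374  0.1889] [-0.3164  0.0494  1.795  -0.0043  1.373   1.346 ]
 shift first(mm) [ 14.8   4.6 169.4] turn(deg) [-0.7  1.   0.2] | shift if turned first [ 11.9   2.4 169.7]
[[287.5416  51.9062]
 [286.5252 232.9651]
 [169.8866  92.3352]
 [199.4982 239.3099]]
[   2  331  204   38 6973] [103.7748 349.6802]
[  40  256  129   41 4468] [104.7625 277.4279]
[   0    0  210   25 3682] [91.707   8.6657]
[  97   50   24  173 3642] [108.4182 135.1263]
[   0  125   26  108 1593] [  8.7407 188.6472]
[ 88 225  41  12 484] [108.1116 230.5289]
60 (np.int64(278), np.int64(300), 23) 68 (np.int64(278), np.int64(300), 23) 76 (np.int64(278), np.int64(299), 22) 84 (np.int64(286), np.int64(291), 6) 92 (np.int64(278), np.int64(299), 22) 100 (np.int64(278), np.int64(299), 22) 108 (np.int64(278), np.int64(299), 22) 116 (np.int64(278), np.int64(299), 22) 124 (np.int64(278), np.int64(299), 22) 132 (np.int64(278), np.int64(299), 22) 140 (np.int64(278), np.int64(299), 22) 148 (np.int64(278), np.int64(299), 22) 156 (np.int64(278), np.int64(299), 22) 164 (np.int64(278), np.int64(298), 21) 172 (np.int64(278), np.int64(298), 21) 180 (np.int64(278), np.int64(298), 21) 188 (np.int64(278), np.int64(298), 21) 196 (np.int64(278), np.int64(298), 21) 204 (np.int64(278), np.int64(298), 21) 212 (np.int64(278), np.int64(298), 21) 220 (np.int64(270), np.int64(306), 37) 228 (np.int64(268), np.int64(308), 41) 236 (np.int64(269), np.int64(308), 40) 244 None
```

View pics/w5.png

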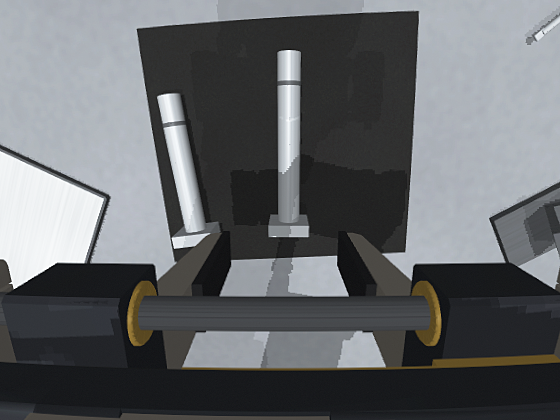

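The long pillar lies at (289, 50–238), back in its place on the mat. The middle pillar is undisturbed at (185, 95–245). Now I'll regrasp.

Emit:
step_arm([
  [60, [0, 0, 0], [-0.7, 1, 0.2]],
  [60, [6, 2, 30], [0, 0, 0]],
  [60, [7, 1.4, 40], [0, 0, 0]],
  [60, [0, 0, 40], [0, 0, 0]],
  [60, [0, 0, 30], [0, 0, 0]],
  [60, [0, 0, 18], [0, 0, 0]],
  [60, [0, 0, 8], [0, 0, 0]],
  [60, [0, 0, 3], [0, 0, 0]],
  [60, [0, 0, 0], [0, 0, 0]],
])

```text
clock: 24.62
position: [0.4969, -0.0412, -0.0097]
tool_rot: [-3.136, 0.149, 0.081]
wrist_force: [-0.2, 0.0, 0.7]
width: 0.656
finger_force: 0.0
```

```bash
python3 - <<'E'
from h import *
print(true()[0],read_state()["wrist_force"])
Rt=axes(az(-5.34,-3.2),az(-5.34,-93.2))
go((.4975,-.0405,.0195),Rt)
E
```

```text
[ 0.4986 -0.0413  0.0233] [-0.2222  0.0435  0.6665]
 shift first(mm) [-1.2 -0.8  3.8] turn(deg) [ 0.1 -0.2 -0.1] | shift if turned first [-1.2 -0.8  3.8]
```

Emit:
step_arm([
  [60, [-1, -0.8, 3], [0, 0, 0]],
  [60, [0, 0, 0.8], [0, 0, 0]],
  [15, [0, 0, 0], [0, 0, 0]],
  [15, [0, 0, 0], [0, 0, 0]],
  [15, [0, 0, 0], [0, 0, 0]],
  [15, [0, 0, 0], [0, 0, 0]],
  [15, [0, 0, 0], [0, 0, 0]],
  [15, [0, 0, 0], [0, 0, 0]],
], grip_force=60)

```text
clock: 25.62
position: [0.4951, -0.04, -0.0142]
tool_rot: [-3.136, 0.149, 0.084]
wrist_force: [0.4, 0.5, 0.1]
width: 0.221
finger_force: 60.0
```

Emit:
step_arm([
  [15, [0, 0, -5], [0, 0, 0]],
  [15, [0, 0, -10], [0, 0, 0]],
  [15, [0, 0, -20], [0, 0, 0]],
  [15, [0, 0, -30], [0, 0, 0]],
  [15, [0, 0, -35], [0, 0, 0]],
  [15, [0, 0, -30], [0, 0, 0]],
  [15, [0, 0, -20], [0, 0, 0]],
  [15, [0, 0, -10], [0, 0, 0]],
  [15, [0, 0, 0], [0, 0, 0]],
])

```text
clock: 26.75
position: [0.5036, -0.0407, 0.1457]
tool_rot: [-3.136, 0.149, 0.083]
wrist_force: [0.0, 0.6, -6.1]
width: 0.226
finger_force: 60.0
```

Emit:
step_arm([
  [15, [-2, 10, 0], [0, 0, 0]],
  [15, [-4, 20, 1], [0, 0, 0]],
  [15, [-6, 30, 2], [0, 0, 0]],
  [15, [-6, 30, 2], [0, 0, 0]],
  [15, [-6, 30, 2], [0, 0, 0]],
  [15, [-6, 30, 2], [0, 0, 0]],
  [15, [-6, 30, 2], [0, 0, 0]],
  [15, [-6, 30, 2], [0, 0, 0]],
  [15, [-6, 30, 2], [0, 0, 0]],
  [15, [-6, 30, 0], [0, 0, 0]],
  [15, [-3, 20, 0], [0, 0, 0]],
  [15, [-1, 6, 0], [0, 0, 0]],
])

```text
clock: 28.25
position: [0.4164, -0.3305, 0.1334]
tool_rot: [-3.135, 0.151, 0.085]
wrist_force: [0.2, 0.2, -6.2]
width: 0.224
finger_force: 60.0
```

Emit:
step_arm([
  [15, [0, 0, 0], [-0.9, 1.9, 3.7]],
  [15, [0, 0, 0], [-1.8, 3.8, 7.5]],
  [15, [0, 0, 0], [-1.8, 3.8, 7.5]],
  [15, [0, 0, 0], [-1.8, 3.8, 7.5]],
  [15, [0, 0, 0], [-1.8, 3.8, 7.5]],
  [15, [0, 0, 0], [-1.8, 3.8, 7.5]],
  [15, [0, 0, 0], [-1.8, 3.8, 7.5]],
  [15, [0, 0, 0], [-1.8, 3.8, 7.5]],
  [15, [0, 0, 0], [-0.9, 1.9, 3.7]],
  [15, [0, 0, 0], [0, 0, 0]],
])

```text
clock: 29.5
position: [0.4165, -0.3276, 0.1324]
tool_rot: [2.335, -1.52, 0.634]
wrist_force: [0.3, -0.6, -6.6]
width: 0.224
finger_force: 60.0
```

```bash
cat > held.py <<'E'
from h import *
# where the held pillar's top end appears in the wrist view, against the prediction
def held(L,s0,zoff=0):
    t,r=true();M=r.as_matrix();c=viewer.get_calibration("wrist");im=viewer.snapshot("wrist");g=cv2.cvtColor(im,cv2.COLOR_BGR2GRAY)
    cv2.imwrite("pics/held.png",im)
    for ph in(-4,0,4,8,12):
        d=M@np.array([np.cos(np.radians(ph)),0,np.sin(np.radians(ph))]);n=M@np.array([np.sin(np.radians(ph)),0,-np.cos(np.radians(ph))])
        print(ph,"top-edge row end",proj(c,[t+d*(L-s0)+n*.011])[0].round(0),"flange inner",proj(c,[t-d*(s0-.012)+n*.011])[0].round(0))
    print("col 284 rows 0..120 step4",g[0:120:4,284]); print("row 330..380",g[330:380:3,284])
    for row in (30,60,120,200): 
        print(row,"edges strongest",np.argsort(-np.abs(np.diff(g[row,225:345].astype(int))))[:4]+225)
E
python3 - <<'E'
from held import *
s,p,r=pose();print(true()[0],s["joints"],s["width"],s["finger_force"],s["wrist_force"])
a,O=C["a"],C["O"];zc=az(a,30);xc=az(a,-60)
G=O+.057*zc; Rt=axes(zc,xc)
go(G-xc*.05,Rt)
held(.175,.057)
E
```

```text
[ 0.4097 -0.3124  0.1609] [-0.773  -0.2461  2.2133 -0.2933  0.6981  2.1318] 0.22352639035700939 59.99520242214203 [ 0.2745 -0.5845 -6.5735]
 shift first(mm) [ 5.9 -2.3 48.8] turn(deg) [ 0.1 -0.3 -0.5] | shift if turned first [ 6.1 -2.1 48.8]
-4 top-edge row end [281.  -5.] flange inner [282. 343.]
0 top-edge row end [281.   0.] flange inner [282. 346.]
4 top-edge row end [282.   6.] flange inner [282. 348.]
8 top-edge row end [282.  13.] flange inner [282. 350.]
12 top-edge row end [282.  20.] flange inner [282. 352.]
col 284 rows 0..120 step4 [230 230 230 229 229 228 228 227 228 227 226 225 224 224 228 117 117 219
 221 221 219 219 218 217 215 215 214 213 213 212]
row 330..380 [ 71 124 123 123 114  89  89  90 118 118 119 119 121  72  31  30  31]
30 edges strongest [308 258 307 259]
60 edges strongest [307 304 262 259]
120 edges strongest [306 259 307 305]
200 edges strongest [322 246 313 305]
```

Emit:
step_arm([
  [15, [0, 0, 0], [0.1, -0.3, -0.5]],
  [15, [10, -3.3, 0], [0, 0, 0]],
  [15, [0, 0, 15], [0, 0, 0]],
  [15, [0, 0, 20], [0, 0, 0]],
  [15, [0, 0, 14], [0, 0, 0]],
  [15, [0, 0, 0], [0, 0, 0]],
])

```text
clock: 30.3
position: [0.4335, -0.3593, 0.096]
tool_rot: [2.341, -1.514, 0.63]
wrist_force: [-0.6, 0.1, -5.9]
width: 0.221
finger_force: 60.0
```

```bash
python3 - <<'E'
from held import *
s,p,r=pose();print(true()[0],s["joints"],s["width"],s["wrist_force"])
a,O=C["a"],C["O"];zc=az(a,30);xc=az(a,-60)
Rt=axes(zc,xc)
go(O+.061*zc-xc*.005,Rt)
c=viewer.get_calibration("wrist");im=viewer.snapshot("wrist");g=cv2.cvtColor(im,cv2.COLOR_BGR2GRAY)
cv2.imwrite("pics/w6.png",im)
ex=az(a);ey=np.cross((0,0,1),ex);b=np.array([O[0],O[1],.01])
print("plate far",proj(c,[b+ex*.123+ey*j for j in(.035,-.035)]))
print("V (s78,±18)",proj(c,[O+zc*.082+ey*j for j in(.018,-.018)]))
for row in (70,90,100,110,120,130): print(row,[ (i+200,int(d)) for i,d in enumerate(np.diff(g[row,200:370].astype(int))) if abs(d)>25])
E
```

```text
[ 0.4267 -0.3442  0.1246] [-0.8015 -0.0898  2.1597 -0.31    0.5946  2.133 ] 0.22113337749813125 [-0.5625  0.1342 -5.8641]
 shift first(mm) [-2.9  0.2 44.3] turn(deg) [ 0.1 -0.1 -0.1] | shift if turned first [-2.8  0.3 44.3]
plate far [[245.767  175.4147]
 [319.9358 175.2529]]
V (s78,±18) [[255.2426 202.7568]
 [310.0504 202.6356]]
70 [(258, -68), (260, 38), (261, 33), (303, -27), (305, -38), (306, -32), (307, 110), (308, 29)]
90 [(259, -28), (307, 54)]
100 [(259, -31), (306, 48)]
110 [(259, -31), (306, 36), (307, 36)]
120 [(259, -35), (305, -30), (306, 76)]
130 [(259, -29), (306, 71)]
```

Emit:
step_arm([
  [15, [-2, 0, 12], [0, 0, 0]],
  [15, [0, 0, 12], [0, 0, 0]],
  [15, [0, 0, 10], [0, 0, 0]],
  [15, [0, 0, 5], [0, 0, 0]],
  [15, [0, 0, 0], [0, 0, 0]],
])

```text
clock: 30.98
position: [0.4409, -0.3751, 0.0615]
tool_rot: [2.341, -1.513, 0.631]
wrist_force: [0.2, 0.0, -6.3]
width: 0.223
finger_force: 60.0
```

Emit:
step_arm([
  [15, [0, 0, 2], [0, 0, 0]],
  [15, [0, 0, 2], [0, 0, 0]],
  [15, [0, 0, 0], [0, 0, 0]],
])

```text
clock: 31.35
position: [0.4419, -0.377, 0.0586]
tool_rot: [2.341, -1.513, 0.632]
wrist_force: [0.8, 0.7, -6.0]
width: 0.223
finger_force: 60.0
```

Emit:
step_arm([
  [15, [0, 0, 2], [0, 0, 0]],
  [15, [0, 0, 0], [0, 0, 0]],
])

```text
clock: 31.6
position: [0.4423, -0.3779, 0.0567]
tool_rot: [2.341, -1.513, 0.632]
wrist_force: [0.5, 0.6, -5.4]
width: 0.226
finger_force: 60.0
```

```bash
cat > cr.py <<'E'
from h import *
a,O=C["a"],C["O"];zc=az(a,30);xc=az(a,-60);Rt=axes(zc,xc)
def st():
    s,p,r=pose();t=true()[0]-O;M=r.as_matrix()
    print("in cradle: s %.1f  above %.1f  y %.1f mm"%(t@zc*1000,-t@xc*1000,t@np.cross(zc,xc)*1000),"force tool",(M.T@s["wrist_force"]).round(1),"tq",(M.T@s["torque"]).round(2),"w",round(s["width"]*91.9,1),"el",np.degrees(np.arcsin(M[2,0])).round(1),"q",s["joints"].round(2))
E
python3 -c "
from cr import *
st()"
```

```text
in cradle: s 61.8  above 5.0  y 0.7 mm force tool [-3.1 -0.7  4.5] tq [-0.03 -0.98 -0.02] w 20.7 el 30.2 q [-0.82  0.03  2.13 -0.35  0.5   2.17]
```

Emit:
step_arm([
  [15, [0, 0, 2], [0, 0, 0]],
  [15, [0, 0, 0], [0, 0, 0]],
])

```text
clock: 31.85
position: [0.4427, -0.3788, 0.0549]
tool_rot: [2.341, -1.513, 0.632]
wrist_force: [-0.3, -0.5, -6.0]
width: 0.224
finger_force: 60.0
```

Emit:
step_arm([
  [15, [0, 0, 2], [0, 0, 0]],
  [15, [0, 0, 0], [0, 0, 0]],
])

```text
clock: 32.1
position: [0.4431, -0.3797, 0.0532]
tool_rot: [2.341, -1.513, 0.632]
wrist_force: [-1.2, 0.9, -5.2]
width: 0.22
finger_force: 60.0
```

```bash
python3 -c "
from cr import *
st()"
```

```text
in cradle: s 61.7  above 1.0  y 0.7 mm force tool [-3.7  0.7  3.8] tq [-0.11 -0.97 -0.03] w 20.2 el 30.2 q [-0.82  0.05  2.13 -0.35  0.49  2.17]
```

Emit:
step_arm([
  [15, [0, 0, 1.5], [0, 0, 0]],
  [15, [0, 0, 0], [0, 0, 0]],
])

```text
clock: 32.35
position: [0.4437, -0.3805, 0.0522]
tool_rot: [2.341, -1.513, 0.633]
wrist_force: [0.5, 1.5, -4.3]
width: 0.223
finger_force: 60.0
```

Emit:
step_arm([
  [15, [0, 0, 1.5], [0, 0, 0]],
  [15, [0, 0, 0], [0, 0, 0]],
])

```text
clock: 32.6
position: [0.4441, -0.3808, 0.0518]
tool_rot: [2.341, -1.512, 0.633]
wrist_force: [-5.7, 10.9, 8.8]
width: 0.225
finger_force: 60.0
```

```bash
python3 -c "
from cr import *
st()"
```

```text
in cradle: s 62.2  above -1.0  y 1.1 mm force tool [ -6.2   0.7 -13.9] tq [-0.19 -1.63 -0.1 ] w 20.7 el 30.2 q [-0.82  0.05  2.13 -0.36  0.48  2.17]
```

Emit:
step_arm([
  [15, [-1.5, 0, -1], [0, 0, 0]],
  [15, [-1.5, 0, 0], [0, 0, 0]],
  [15, [0, 0, 0], [0, 0, 0]],
])

```text
clock: 32.98
position: [0.4431, -0.3786, 0.0506]
tool_rot: [2.34, -1.513, 0.635]
wrist_force: [0.8, 2.0, -2.1]
width: 0.224
finger_force: 60.0
```

```bash
python3 -c "
from cr import *
st()"
```

```text
in cradle: s 59.5  above -0.7  y 1.1 mm force tool [-2.4 -1.6  1.1] tq [ 0.39 -0.7  -0.11] w 20.6 el 30.3 q [-0.82  0.05  2.14 -0.36  0.48  2.18]
```

Emit:
step_arm([
  [15, [-1.5, 0, 0], [0, 0, 0]],
  [15, [0, 0, 0], [0, 0, 0]],
])

```text
clock: 33.22
position: [0.4425, -0.3775, 0.0499]
tool_rot: [2.34, -1.512, 0.635]
wrist_force: [2.8, 0.3, -1.5]
width: 0.222
finger_force: 60.0
```

```bash
python3 -c "
from cr import *
st()"
```

```text
in cradle: s 58.1  above -0.7  y 1.1 mm force tool [-0.  -2.7  1.8] tq [ 0.47 -0.5  -0.09] w 20.4 el 30.3 q [-0.82  0.05  2.14 -0.36  0.48  2.18]
```

Emit:
step_arm([
  [15, [-1, 0, 0], [0, 0, 0]],
  [15, [0, 0, 0], [0, 0, 0]],
])

```text
clock: 33.48
position: [0.4421, -0.3766, 0.0494]
tool_rot: [2.34, -1.512, 0.634]
wrist_force: [3.1, 1.2, -0.6]
width: 0.225
finger_force: 60.0
```

Emit:
step_arm([
  [15, [-1, 0, 0], [0, 0, 0]],
  [15, [0, 0, 0], [0, 0, 0]],
])

```text
clock: 33.72
position: [0.4417, -0.3758, 0.0488]
tool_rot: [2.34, -1.513, 0.634]
wrist_force: [5.0, 0.7, -0.7]
width: 0.227
finger_force: 60.0
```

```bash
python3 -c "
from cr import *
st()"
```

```text
in cradle: s 55.9  above -0.7  y 1.0 mm force tool [ 0.9 -4.8  1.3] tq [ 0.64 -0.31 -0.11] w 20.8 el 30.3 q [-0.82  0.05  2.14 -0.36  0.48  2.19]
```

Emit:
step_arm([
  [15, [-1, 0, 0], [0, 0, 0]],
  [15, [0, 0, 0], [0, 0, 0]],
])

```text
clock: 33.98
position: [0.4413, -0.3749, 0.0483]
tool_rot: [2.34, -1.513, 0.634]
wrist_force: [4.9, 0.6, -0.4]
width: 0.223
finger_force: 60.0
```

```bash
python3 -c "
from cr import *
st()"
```

```text
in cradle: s 54.8  above -0.7  y 1.0 mm force tool [ 1.  -4.7  1.1] tq [ 0.71 -0.27 -0.1 ] w 20.5 el 30.3 q [-0.81  0.04  2.14 -0.37  0.48  2.19]
```

Emit:
step_arm([
  [15, [-1, 0, 0], [0, 0, 0]],
  [15, [0, 0, 0], [0, 0, 0]],
])

```text
clock: 34.22
position: [0.4411, -0.3744, 0.048]
tool_rot: [2.34, -1.512, 0.635]
wrist_force: [5.4, 0.1, 0.7]
width: 0.224
finger_force: 60.0
```

```bash
python3 -c "
from cr import *
st()"
```

```text
in cradle: s 54.2  above -0.7  y 1.0 mm force tool [ 2.1 -5.   0.4] tq [ 0.73  0.07 -0.06] w 20.6 el 30.3 q [-0.81  0.04  2.15 -0.37  0.47  2.19]
```

Emit:
step_arm([
  [15, [-1, 0, 0], [0, 0, 0]],
  [15, [0, 0, 0], [0, 0, 0]],
])

```text
clock: 34.48
position: [0.4411, -0.3744, 0.048]
tool_rot: [2.339, -1.512, 0.637]
wrist_force: [7.1, -4.1, -1.4]
width: 0.224
finger_force: 60.0
```

```bash
python3 -c "
from cr import *
st()"
```

```text
in cradle: s 54.2  above -0.7  y 1.0 mm force tool [ 5.  -4.7  4.5] tq [ 0.64  0.36 -0.1 ] w 20.5 el 30.4 q [-0.81  0.04  2.15 -0.37  0.47  2.19]
```

Emit:
step_arm([
  [15, [-1, 0, 0], [0, 0, 0]],
  [15, [0, 0, 0], [0, 0, 0]],
])

```text
clock: 34.72
position: [0.4411, -0.3744, 0.0481]
tool_rot: [2.338, -1.511, 0.639]
wrist_force: [7.4, -7.3, -2.7]
width: 0.229
finger_force: 60.0
```

```bash
python3 -c "
from cr import *
st()"
```

```text
in cradle: s 54.1  above -0.6  y 1.0 mm force tool [ 7.  -3.7  7.2] tq [ 0.45  0.75 -0.04] w 21.1 el 30.5 q [-0.81  0.04  2.15 -0.37  0.47  2.2 ]
```

Seated on the stop. Now I'll release, retract, and move up the shank for the second grasp.

Emit:
step_arm([
  [15, [1.5, 0, 0], [0, 0, 0]],
  [30, [0, 0, 0], [0, 0, 0]],
  [46, [0, 0, 0], [0, 0, 0]],
  [46, [0, 0, 0], [0, 0, 0]],
  [46, [0, 0, -15], [0, 0, 0]],
  [46, [0, 0, -30], [0, 0, 0]],
  [46, [0, 0, -40], [0, 0, 0]],
  [46, [0, 0, -25], [0, 0, 0]],
  [46, [0, 0, 0], [0, 0, 0]],
])

```text
clock: 35.85
position: [0.4184, -0.3235, 0.144]
tool_rot: [2.339, -1.512, 0.638]
wrist_force: [0.5, -0.0, -0.8]
width: 0.503
finger_force: 0.0
```

```bash
python3 - <<'E'
from cr import *
st()
y=np.cross(xc,zc)
P=O+.113*zc-.001*y+.0007*xc
R2=axes(az(a,-18),az(a,-108)); z2=az(a,-108)
q=go(P-z2*.10,R2)
# verify the pillar still in the rest in wrist image
c=viewer.get_calibration("wrist");im=viewer.snapshot("wrist");g=cv2.cvtColor(im,cv2.COLOR_BGR2GRAY)
cv2.imwrite("pics/w7.png",im)
for s in(.04,.09,.13,.165):
    u=proj(c,[O+zc*(s-.002)+y*k-.001*y for k in(-.011,.011)]);row=int(u[0,1]);print(s,u.round(0).ravel(),[(i+230,int(d)) for i,d in enumerate(np.diff(g[row,230:340].astype(int))) if abs(d)>25] if 0<row<420 else None)
E
```

```text
in cradle: s 53.8  above 110.4  y 1.3 mm force tool [-0.2 -0.5  0.8] tq [-0.1  -0.35 -0.05] w 46.2 el 30.4 q [-0.76 -0.27  2.21 -0.29  0.72  2.12]
 shift first(mm) [108.5   0.1  34.1] turn(deg) [ -0.1 -48.4  -0.1] | shift if turned first [ 97.5   0.3 -58.6]
0.04 [270. 226. 296. 226.] [(250, -29), (271, 38), (296, -45), (300, 30), (317, 37)]
0.09 [270. 168. 296. 168.] [(252, -38), (270, 26), (296, -40), (315, 63)]
0.13 [269. 119. 297. 119.] [(269, -39), (297, 49)]
0.165 [269.  73. 297.  73.] [(297, 63)]
```

Emit:
step_arm([
  [46, [22, 0, 4], [0, 0, 0]],
  [46, [30, 0, 8], [0, 0, 0]],
  [46, [30, 0, 11], [0, 0, 0]],
  [46, [26, 0, 11], [0, 0, 0]],
  [46, [0, 0, 0], [0, -8, 0]],
  [46, [0, 0, 0], [0, -8, 0]],
  [46, [0, 0, 0], [0, -8, 0]],
  [46, [0, 0, 0], [0, -8, 0]],
  [46, [0, 0, 0], [0, -8, 0]],
  [46, [0, 0, 0], [0, -8.4, 0]],
  [46, [0, 0, 0], [0, 0, 0]],
])

```text
clock: 37.28
position: [0.4617, -0.4245, 0.1609]
tool_rot: [-2.466, 1.599, 0.405]
wrist_force: [0.4, 0.9, -1.1]
width: 0.503
finger_force: 0.0
```

```bash
python3 - <<'E'
from cr import *
st()
y=np.cross(xc,zc)
P=O+.113*zc-.001*y+.0007*xc
R2=axes(az(a,-18),az(a,-108)); z2=az(a,-108)
go(P,R2)
E
```

```text
in cradle: s 182.4  above 58.8  y -0.9 mm force tool [-0.3 -0.8  1.3] tq [-0.06  0.08  0.06] w 46.2 el -18.6 q [-0.97  0.59  1.15  0.06  1.72  1.75]
 shift first(mm) [-0.9 -2.  91.4] turn(deg) [ 0.   0.6 -0.3] | shift if turned first [-1.9 -1.9 91.4]
```

Emit:
step_arm([
  [46, [-1, -2, 0], [0, 0.6, -0.3]],
  [46, [-1, 0, 25], [0, 0, 0]],
  [46, [0, 0, 30], [0, 0, 0]],
  [46, [0, 0, 24], [0, 0, 0]],
  [46, [0, 0, 10], [0, 0, 0]],
  [46, [0, 0, 4], [0, 0, 0]],
  [46, [0, 0, 0], [0, 0, 0]],
])

```text
clock: 38.15
position: [0.4529, -0.396, 0.0802]
tool_rot: [-2.483, 1.595, 0.379]
wrist_force: [0.8, -0.7, 0.4]
width: 0.501
finger_force: 0.0
```

```bash
python3 - <<'E'
from cr import *
st()
E
```

```text
in cradle: s 116.1  above 4.2  y 2.8 mm force tool [ 0.8 -0.4 -0.6] tq [-0.15  0.04 -0.  ] w 46.0 el -17.4 q [-0.95  0.58  1.33  0.06  1.54  1.75]
```

Emit:
step_arm([
  [15, [0, 0, 0], [0, 0, 0]],
  [15, [0, 0, 0], [0, 0, 0]],
  [15, [0, 0, 0], [0, 0, 0]],
  [15, [0, 0, 0], [0, 0, 0]],
  [15, [0, 0, 0], [0, 0, 0]],
], grip_force=60)

```text
clock: 38.78
position: [0.4517, -0.3966, 0.0795]
tool_rot: [-2.483, 1.596, 0.383]
wrist_force: [-5.0, -2.8, 2.6]
width: 0.228
finger_force: 60.0
```

```bash
python3 - <<'E'
from cr import *
st(); print(read_state()["finger_force"])
t,r=true();M=r.as_matrix();s0=(t-O)@zc+.002
print("s0",s0,"lift dir tool (-xc)*60",(M.T@(-xc*60)).round(1))
E
```

```text
in cradle: s 115.7  above 3.5  y 1.5 mm force tool [-0.3  5.7 -2.6] tq [-1.09  0.01 -0.  ] w 20.9 el -17.5 q [-0.95  0.58  1.33  0.06  1.54  1.75]
60.00253736972809
s0 0.11771896825946916 lift dir tool (-xc)*60 [-44.3  -0.1 -40.5]
```

Emit:
step_arm([
  [15, [-3.7, 0, -3.4], [0, 0, 0]],
  [15, [-7.4, 0, -6.8], [0, 0, 0]],
  [15, [-14.8, 0, -13.5], [0, 0, 0]],
  [15, [-18.5, 0, -17], [0, 0, 0]],
  [15, [-14.8, 0, -13.5], [0, 0, 0]],
  [15, [0, 0, 0], [0, 0, 0]],
])

```text
clock: 39.52
position: [0.4364, -0.3587, 0.1491]
tool_rot: [-2.482, 1.594, 0.379]
wrist_force: [1.1, -0.3, -5.5]
width: 0.222
finger_force: 60.0
```

```bash
python3 - <<'E'
from cr import *
st(); print(read_state()["finger_force"])
t,r=true();M=r.as_matrix()
print("up 90mm tool",(M.T@[0,0,90]).round(1),t)
R3=axes(az(32,42),az(32,-48))
s,p,r=pose()
T=np.array([.494,.309,0])-az(32)*.0035
q=go(T+[0,0,.27],R3,start=(p+[0,0,.09],r))
E
```

```text
in cradle: s 115.2  above 84.2  y 3.2 mm force tool [ 2.3 -0.9  5. ] tq [-0.06  0.57  0.02] w 20.4 el -17.5 q [-0.94  0.42  1.4   0.06  1.62  1.76]
59.99629318714142
up 90mm tool [-27.1  -0.3 -85.8] [ 0.4405 -0.3678  0.1806]
 shift first(mm) [-560.3 -348.4  171.1] turn(deg) [ 21.3  43.8 -98.6] | shift if turned first [ 317.3 -535.8  277.1]
```

Emit:
step_arm([
  [15, [-3, 0, -9], [0, 0, 0]],
  [15, [-6, 0, -19], [0, 0, 0]],
  [15, [-6, 0, -19], [0, 0, 0]],
  [15, [-6, 0, -19], [0, 0, 0]],
  [15, [-6, 0, -20], [0, 0, 0]],
  [15, [0, 0, 0], [0, 0, 0]],
])

```text
clock: 40.28
position: [0.4366, -0.3607, 0.2416]
tool_rot: [-2.484, 1.596, 0.375]
wrist_force: [1.1, 0.5, -6.4]
width: 0.226
finger_force: 60.0
```

Emit:
step_arm([
  [15, [-10, -6, 3], [0, 0, 0]],
  [15, [-20, -12, 6], [0, 0, 0]],
  [15, [-30, -19, 9], [0, 0, 0]],
  [15, [-30, -19, 9], [0, 0, 0]],
  [15, [-30, -19, 9], [0, 0, 0]],
  [15, [-30, -19, 9], [0, 0, 0]],
  [15, [-30, -19, 9], [0, 0, 0]],
  [15, [-30, -19, 9], [0, 0, 0]],
  [15, [-30, -19, 9], [0, 0, 0]],
  [15, [-30, -19, 9], [0, 0, 0]],
  [15, [-30, -19, 9], [0, 0, 0]],
  [15, [-30, -19, 9], [0, 0, 0]],
  [15, [-30, -19, 9], [0, 0, 0]],
  [15, [-30, -19, 9], [0, 0, 0]],
  [15, [-30, -19, 9], [0, 0, 0]],
  [15, [-30, -19, 9], [0, 0, 0]],
  [15, [-30, -19, 9], [0, 0, 0]],
  [15, [-30, -19, 9], [0, 0, 0]],
  [15, [-30, -19, 9], [0, 0, 0]],
  [15, [-20, -7, 9], [0, 0, 0]],
])

```text
clock: 42.78
position: [0.5072, 0.3192, 0.2441]
tool_rot: [-2.485, 1.594, 0.386]
wrist_force: [-0.3, -0.1, -6.8]
width: 0.226
finger_force: 60.0
```

```bash
python3 - <<'E'
from h import *
R3=axes(az(32,42),az(32,-48))
T=np.array([.494,.309,0])-az(32)*.0035
print(true()[0],read_state()["joints"],read_state()["finger_force"],read_state()["wrist_force"])
go(T+[0,0,.27],R3)
E
```

```text
[0.5114 0.3101 0.2755] [0.1857 0.1897 1.4957 0.2974 1.5359 2.875 ] 59.99645233154297 [-0.2859 -0.1155 -6.8224]
 shift first(mm) [ 0.9 -2.1 -1.8] turn(deg) [ 21.4  44.1 -98.6] | shift if turned first [2.4 1.6 0.3]
```

Emit:
step_arm([
  [15, [0, 0, 0], [0.8, 1.6, -3.5]],
  [15, [0, 0, 0], [1.5, 3.1, -7]],
  [15, [0, 0, 0], [1.5, 3.1, -7]],
  [15, [0, 0, 0], [1.5, 3.1, -7]],
  [15, [0, 0, 0], [1.5, 3.1, -7]],
  [15, [0, 0, 0], [1.5, 3.2, -7]],
  [15, [0, 0, 0], [1.5, 3.2, -7]],
  [15, [0, 0, 0], [1.5, 3.2, -7]],
  [15, [0, 0, 0], [1.5, 3.1, -7]],
  [15, [0, 0, 0], [1.5, 3.1, -7]],
  [15, [0, 0, 0], [1.5, 3.1, -7]],
  [15, [0, 0, 0], [1.5, 3.1, -7]],
  [15, [0, 0, 0], [1.5, 3.1, -7]],
  [15, [0, 0, 0], [1.5, 3.1, -7]],
  [15, [0, 0, 0], [1.5, 2.8, -6.2]],
  [15, [0, 0, 0], [0, 0, 0]],
])

```text
clock: 44.78
position: [0.506, 0.317, 0.2413]
tool_rot: [-2.637, -0.809, -1.032]
wrist_force: [-0.7, -0.2, -5.7]
width: 0.23
finger_force: 60.0
```

```bash
python3 - <<'E'
from h import *
R3=axes(az(32,42),az(32,-48))
T=np.array([.494,.309,0])-az(32)*.0035
t,r=true();M=r.as_matrix()
print(t,read_state()["joints"],read_state()["finger_force"],read_state()["wrist_force"])
print("x el",np.degrees(np.arcsin(M[2,0])),"z az",np.degrees(np.arctan2(M[1,2],M[0,2])))
go(T+[0,0,.16],R3)
# pillar axis dir in world assuming no slip (tool frame angle: -47.5 deg below...)
d=M@np.array([np.cos(np.radians(47.5)),0,-np.sin(np.radians(47.5))]);print("pillar dir",d)
A=t+d*0+M@np.array([.0026,0,.0024])
c=viewer.get_calibration("scene");im=viewer.snapshot("scene");cv2.imwrite("pics/s4.png",im)
c2=viewer.get_calibration("top");im2=viewer.snapshot("top");cv2.imwrite("pics/t4.png",im2)
print("pred scene top,flange",proj(c,[A+d*.057,A-d*.118]).round(0),"top",proj(c2,[A+d*.057,A-d*.118]).round(0))
u=proj(c,[A])[0].astype(int);print(u)
cv2.imwrite("pics/s4c.png",cv2.resize(im[u[1]-70:u[1]+80,u[0]-90:u[0]+90],None,fx=4,fy=4,interpolation=cv2.INTER_CUBIC)[:600])
E
```

```text
[0.4873 0.305  0.2656] [ 0.2181 -0.4     2.1908  0.3832  0.6773  0.977 ] 59.999300837516785 [-0.6937 -0.1739 -5.6874]
x el 42.48313348696058 z az 32.789368464598226
 shift first(mm) [-68.4  -1.1  80.8] turn(deg) [-0.5 -0.5  1.9] | shift if turned first [-67.7   0.4  81.4]
pillar dir [-0.0086  0.0132  0.9999]
pred scene top,flange [[390. 155.]
 [380. 201.]] top [[170. 212.]
 [183. 216.]]
[386 170]
```

```bash
cat > up.py <<'E'
from h import *
def up(L,s0,off,rel):
    """rel: assumed pillar angle (deg) above tool x toward -z; prints predicted end/flange rows in wrist for several slips"""
    t,r=true();M=r.as_matrix();c=viewer.get_calibration("wrist");im=viewer.snapshot("wrist");g=cv2.cvtColor(im,cv2.COLOR_BGR2GRAY);cv2.imwrite("pics/up.png",im)
    A=t+M@np.array(off)
    for k in(-10,-5,0,5,10):
        b=np.radians(rel+k);d=M@np.array([np.cos(b),0,-np.sin(b)])
        q=proj(c,[A+d*(L-s0)+M[:,1]*.011*j for j in(-1,0,1)]+[A+d*(L-s0)-.011*np.cross(M[:,1],d),A+d*(L-s0)+.011*np.cross(M[:,1],d),A-d*(s0-.012),A-d*s0])
        print(k,"end cols",q[[0,2],0].round(0),"end rows",q[3:5,1].round(0),"flange",q[5:,1].round(0))
    for row in range(0,420,10): print(row,[(i+200,int(x)) for i,x in enumerate(np.diff(g[row,200:370].astype(int))) if abs(x)>22][:9])
    print(g[0:420:6,284])
E
python3 -c "
from up import *
up(.175,.1177,(.0026,0,.0024),47.5)"
```

```text
-10 end cols [255. 312.] end rows [154. 194.] flange [319. 324.]
-5 end cols [255. 312.] end rows [161. 206.] flange [308. 312.]
0 end cols [254. 313.] end rows [169. 220.] flange [296. 300.]
5 end cols [253. 313.] end rows [179. 234.] flange [285. 288.]
10 end cols [253. 314.] end rows [190. 248.] flange [274. 276.]
0 []
10 [(213, -26)]
20 [(211, -24)]
30 [(235, -23)]
40 [(258, -23)]
50 [(282, -25), (312, -23)]
60 [(304, -26), (305, -23), (335, -25)]
70 [(358, -25)]
80 []
90 []
100 []
110 []
120 []
130 []
140 []
150 []
160 []
170 [(221, 43), (222, 46), (256, -61), (257, -24), (269, 28), (271, 27), (295, -26), (296, -35)]
180 [(220, 93), (256, -107), (258, 56), (308, -26), (309, -29)]
190 [(216, -34), (218, 25), (219, 27), (222, -38), (228, 31), (229, 24), (230, 31), (231, 23), (245, -57)]
200 [(208, -33), (216, 42), (225, -35), (253, 28), (254, 67), (312, -70)]
210 [(210, -45), (211, -34), (229, -39), (255, -46), (259, 76), (260, 77), (306, -80), (307, -75), (311, 75)]
220 [(203, -35), (211, -45), (220, 69), (221, 26), (224, 36), (226, -26), (250, -30), (256, -28), (257, -24)]
230 [
[... 1153 characters left out ...]
4), (346, 39), (349, -42), (350, -71), (351, -42)]
340 [(217, 102), (222, -33), (228, -54), (232, 34), (244, 112), (245, 99), (267, -40), (268, -37), (300, 53)]
350 [(215, -25), (233, 34), (242, 68), (243, 128), (268, -67), (292, -25), (293, 33), (300, 51), (301, 64)]
360 [(233, 55), (241, 129), (242, 52), (266, -59), (297, -37), (303, 112), (325, -107), (326, -77), (334, -33)]
370 []
380 []
390 []
400 []
410 []
[ 73  75  77  78  73  72  69 113 121 160 158 160 161 162 164 165 163 165
 167 166 166 167 165 164 164 166 167 165 219 217 218 218 220 221 223 224
 226 100 101 101 101 105 105 101 100 101 101 101  97  98  83 104 109  97
  94  52 141 144 144 173 177 182  38  40  41  40  40  40  41  43]
```

The held pillar is upright: its end disc at rows 168–222 in the wrist view matches the prediction of 169–220. Lowering into the tray.

Emit:
step_arm([
  [15, [0, 0, 0], [-0.5, -0.5, 1.9]],
  [15, [-8, 0, 10], [0, 0, 0]],
  [15, [-15, 0, 18], [0, 0, 0]],
  [15, [-15, 0.4, 18], [0, 0, 0]],
  [15, [-15, 0, 18], [0, 0, 0]],
  [15, [-14.7, 0, 17.4], [0, 0, 0]],
  [15, [-13, 0, 15], [0, 0, 0]],
  [15, [-5, 0, 5.5], [0, 0, 0]],
  [15, [0, 0, 0], [0, 0, 0]],
])

```text
clock: 46.05
position: [0.5139, 0.3198, 0.1117]
tool_rot: [-2.651, -0.764, -1.029]
wrist_force: [0.6, -0.1, -5.5]
width: 0.225
finger_force: 60.0
```

```bash
python3 - <<'E'
from h import *
R3=axes(az(32,42),az(32,-48))
T=np.array([.494,.309,0])-az(32)*.0035
t,r=true();print(t,read_state()["joints"],read_state()["wrist_force"])
go(T+[0,0,.1217],R3)
E
```

```text
[0.495  0.3081 0.1361] [ 0.2314 -0.1575  2.2845  0.6376  0.3697  0.7178] [ 0.558  -0.0822 -5.4641]
 shift first(mm) [-12.7  -1.4   8. ] turn(deg) [ 0.1 -0.4  0.2] | shift if turned first [-12.7  -1.3   8.1]
```

Emit:
step_arm([
  [15, [-3.3, 0, 3.7], [0, -0.4, 0]],
  [15, [-3.3, 0, 3.7], [0, 0, 0]],
  [15, [0, 0, 0], [0, 0, 0]],
])

```text
clock: 46.42
position: [0.5141, 0.3198, 0.1022]
tool_rot: [-2.656, -0.765, -1.021]
wrist_force: [0.2, -0.2, -5.3]
width: 0.224
finger_force: 60.0
```

Emit:
step_arm([
  [15, [-1, 0, 1.1], [0, 0, 0]],
  [15, [-1, 0, 1.1], [0, 0, 0]],
  [15, [0, 0, 0], [0, 0, 0]],
])

```text
clock: 46.8
position: [0.5143, 0.3198, 0.0994]
tool_rot: [-2.656, -0.765, -1.022]
wrist_force: [-0.2, -0.7, -6.0]
width: 0.226
finger_force: 60.0
```

Emit:
step_arm([
  [15, [-0.7, 0, 0.7], [0, 0, 0]],
  [15, [0, 0, 0], [0, 0, 0]],
])

```text
clock: 47.05
position: [0.5143, 0.3198, 0.0985]
tool_rot: [-2.656, -0.765, -1.022]
wrist_force: [-0.8, -0.8, -5.7]
width: 0.222
finger_force: 60.0
```

Emit:
step_arm([
  [15, [-0.7, 0, 0.7], [0, 0, 0]],
  [15, [0, 0, 0], [0, 0, 0]],
])

```text
clock: 47.3
position: [0.5142, 0.3197, 0.0974]
tool_rot: [-2.656, -0.765, -1.022]
wrist_force: [-0.4, -0.2, -5.2]
width: 0.223
finger_force: 60.0
```

Emit:
step_arm([
  [15, [-0.7, 0, 0.7], [0, 0, 0]],
  [15, [0, 0, 0], [0, 0, 0]],
])

```text
clock: 47.55
position: [0.5141, 0.3197, 0.0965]
tool_rot: [-2.656, -0.765, -1.022]
wrist_force: [-0.3, 1.4, -4.9]
width: 0.23
finger_force: 60.0
```

Emit:
step_arm([
  [15, [-0.7, 0, 0.7], [0, 0, 0]],
  [15, [0, 0, 0], [0, 0, 0]],
])

```text
clock: 47.8
position: [0.5141, 0.3197, 0.0955]
tool_rot: [-2.656, -0.765, -1.022]
wrist_force: [0.3, 0.8, -6.5]
width: 0.227
finger_force: 60.0
```

Emit:
step_arm([
  [15, [-0.7, 0, 0.7], [0, 0, 0]],
  [15, [0, 0, 0], [0, 0, 0]],
])

```text
clock: 48.05
position: [0.5146, 0.3198, 0.0952]
tool_rot: [-2.655, -0.765, -1.024]
wrist_force: [-1.4, 0.6, -1.8]
width: 0.234
finger_force: 60.0
```

Emit:
step_arm([
  [15, [-0.7, 0, 0.7], [0, 0, 0]],
  [15, [0, 0, 0], [0, 0, 0]],
])

```text
clock: 48.3
position: [0.5153, 0.32, 0.0953]
tool_rot: [-2.654, -0.765, -1.026]
wrist_force: [-2.5, -1.9, 4.9]
width: 0.224
finger_force: 60.0
```

Emit:
step_arm([
  [15, [-0.7, 0, 0.7], [0, 0, 0]],
  [15, [0, 0, 0], [0, 0, 0]],
])

```text
clock: 48.55
position: [0.516, 0.3202, 0.0954]
tool_rot: [-2.653, -0.764, -1.028]
wrist_force: [-5.0, -1.1, 9.7]
width: 0.226
finger_force: 60.0
```

Emit:
step_arm([
  [15, [0.9, 0, -0.9], [0, 0, 0]],
  [15, [0, 0, 0], [0, 0, 0]],
  [15, [0, 0, 0], [0, 0, 0]],
], grip_force=5)

```text
clock: 48.92
position: [0.5151, 0.3197, 0.0951]
tool_rot: [-2.655, -0.765, -1.025]
wrist_force: [-0.3, -0.7, 5.3]
width: 0.236
finger_force: 5.0
```

Emit:
step_arm([
  [24, [0, 0, 0], [0, 0, 0]],
  [28, [0, 0, 0], [0, 0, 0]],
  [40, [0, 0, 0], [0, 0, 0]],
  [46, [0, 0, 0], [0, 0, 0]],
  [46, [0, 0, 0], [0, 0, 0]],
])

```text
clock: 49.55
position: [0.5141, 0.3196, 0.0939]
tool_rot: [-2.656, -0.765, -1.022]
wrist_force: [0.5, -0.0, -0.8]
width: 0.502
finger_force: 0.0
```

Emit:
step_arm([
  [46, [0, 0, -10], [0, 0, 0]],
  [46, [0, 0, -20], [0, 0, 0]],
  [46, [0, 0, -35], [0, 0, 0]],
  [46, [0, 0, -40], [0, 0, 0]],
  [46, [0, 0, -40], [0, 0, 0]],
  [46, [0, 0, -20], [0, 0, 0]],
  [46, [0, 0, 0], [0, 0, 0]],
])

```text
clock: 50.42
position: [0.4211, 0.2611, 0.2185]
tool_rot: [-2.654, -0.765, -1.029]
wrist_force: [0.6, -0.6, 0.3]
width: 0.502
finger_force: 0.0
```

```bash
python3 - <<'E'
from h import *
print(true()[0],read_state()["joints"])
c=viewer.get_calibration("wrist");im=viewer.snapshot("wrist");g=cv2.cvtColor(im,cv2.COLOR_BGR2GRAY);cv2.imwrite("pics/w8.png",im)
B=np.array([.4985,.3115,.004])
u=proj(c,[B+[0,0,h] for h in(0,.012,.06,.12,.175)]);print(u.round(0))
for (x,y) in u.astype(int):
    if 0<=y<420: print(y,[(i+200,int(d)) for i,d in enumerate(np.diff(g[y,200:370].astype(int))) if abs(d)>20])
print(g[::6,284])
# middle grasp approach
M0=np.array([.4394,.0602]);az0=2.43
P=M0+az(az0)[:2]*.053
s,p,r=pose()
Rt=axes(az(az0,-3.7),az(az0,-93.7))
q=go((P[0],P[1],.16),Rt)
go((P[0],P[1],.0195),Rt,start=q)
E
```

```text
[0.4022 0.2495 0.243 ] [ 0.0886 -0.7959  2.4608  0.4168  0.8385  0.9199]
[[281. 236.]
 [281. 232.]
 [281. 216.]
 [281. 189.]
 [281. 156.]]
235 [(218, -29), (219, -81), (220, -36), (232, -42), (233, -48), (240, -27), (241, 105), (242, 126), (274, -109), (275, -49), (290, 109), (291, 47), (298, 25), (324, -88), (325, -114), (326, -30), (334, 104), (348, 46)]
232 [(233, -53), (234, -104), (235, -65), (241, 165), (242, 70), (273, -38), (274, -77), (290, 30), (291, 81), (298, 37), (324, -37), (325, -136), (326, -61), (332, 125), (333, 89), (336, -139), (338, 23), (340, 55)]
215 [(230, -24), (231, -36), (232, -24), (233, 34), (234, 72), (236, 82), (273, -110), (274, -44), (292, 120), (325, -91), (326, -93), (327, 31), (329, 44)]
188 [(219, -30), (220, -22), (223, -28), (235, 27), (269, -27), (272, 32), (294, -33), (295, -21), (296, 50), (297, 57), (298, 24), (299, 92), (308, -117), (309, -75), (310, 34), (311, 25), (312, 39)]
155 [(218, -28), (219, -64), (220, -28), (269, 36), (270, 101), (271, 36), (295, -22)]
[ 70  72 111 145 146 148 149 150 151 153 150 152 150 152 152 152 149 149
 151 147 150 152 152 152 155 191 193 194  82  91  91  72  90  90  90  90
  90  89  89  88  82 139 155 150 237 234 234 234 233 236  78  94  98  88
  84  40 231 233 230 119 149 152  35  36  36  36  33  37  36  35]
 shift first(mm) [-95.4 205.1  36.1] turn(deg) [ -9.8 -44.9  28.8] | shift if turned first [ 66.7 201.7  85.8]
 shift first(mm) [  9.1   0.  140.2] turn(deg) [0. 0. 0.] | shift if turned first [  9.1   0.  140.2]
```

Long stands upright in the tray (shank centre column 282 at the base and at the top). Next is middle.

Emit:
step_arm([
  [50, [-6, 13, 2], [0, 0, 0]],
  [50, [-12, 26, 4], [0, 0, 0]],
  [50, [-12, 26, 5], [0, 0, 0]],
  [50, [-12, 26, 5], [0, 0, 0]],
  [50, [-12, 26, 5], [0, 0, 0]],
  [50, [-12, 26, 5], [0, 0, 0]],
  [50, [-12, 26, 4], [0, 0, 0]],
  [50, [-12, 26, 4], [0, 0, 0]],
  [50, [-5, 10, 2], [0, 0, 0]],
  [50, [0, 0, 0], [0, 0, 0]],
])

```text
clock: 51.72
position: [0.4893, 0.0626, 0.1249]
tool_rot: [-2.656, -0.761, -1.017]
wrist_force: [0.0, -0.2, 0.2]
width: 0.543
finger_force: 0.0
```

Emit:
step_arm([
  [50, [0, 0, 0], [-1.2, -5.6, 3.6]],
  [50, [0, 0, 0], [-1.2, -5.6, 3.6]],
  [50, [0, 0, 0], [-1.2, -5.6, 3.6]],
  [50, [0, 0, 0], [-1.2, -5.6, 3.6]],
  [50, [0, 0, 0], [-1.2, -5.6, 3.6]],
  [50, [0, 0, 0], [-1.2, -5.6, 3.6]],
  [50, [0, 0, 0], [-1.3, -5.6, 3.6]],
  [50, [0, 0, 0], [-1.3, -5.7, 3.6]],
  [50, [0, 0, 0], [0, 0, 0]],
])

```text
clock: 52.85
position: [0.4905, 0.0639, 0.1259]
tool_rot: [3.137, 0.073, -0.108]
wrist_force: [0.9, 0.5, 0.6]
width: 0.543
finger_force: 0.0
```

```bash
python3 - <<'E'
from h import *
M0=np.array([.4394,.0602]);az0=2.43
P=M0+az(az0)[:2]*.053
Rt=axes(az(az0,-3.7),az(az0,-93.7))
print(true()[0],read_state()["joints"])
go((P[0],P[1],.0195),Rt)
c=viewer.get_calibration("wrist");im=viewer.snapshot("wrist");g=cv2.cvtColor(im,cv2.COLOR_BGR2GRAY);cv2.imwrite("pics/w9.png",im)
D=az(az0,-3.7);B=np.array([M0[0],M0[1],.0224])
ax=np.cross(D,(0,0,1))
for s in(.02,.05,.08,.11,.14):
    u=proj(c,[B+D*s+ax*k for k in(-.011,.011)]);row=int(round(u[:,1].mean()))
    print(s,u.round(1).ravel(),[(i+210,int(d)) for i,d in enumerate(np.diff(g[row,210:360].astype(int))) if abs(d)>25] if 0<=row<420 else '')
u=proj(c,[B+D*.150,B+D*.012,B])
print(u, g[int(u[0,1])-16:int(u[0,1])+14:2,int(u[0,0])], g[int(u[2,1])-12:int(u[2,1])+20:2,int(u[2,0])])
E
```

```text
[0.4927 0.0641 0.1588] [-0.1075  0.076   1.8294 -0.0113  1.3039  1.4204]
 shift first(mm) [  9.2   1.5 139. ] turn(deg) [0.  0.2 0.2] | shift if turned first [  8.7   1.6 139. ]
0.02 [272.9 222.7 295.8 222.8] [(215, -37), (216, -33), (244, -32), (245, -43), (270, 41), (271, 43), (293, -42), (294, -39)]
0.05 [272.8 192.  296.2 192.1] [(215, -35), (216, -31), (246, -45), (247, -44), (270, 79), (294, -45)]
0.08 [272.7 159.8 296.7 159.9] [(248, -74), (249, -47), (270, 93), (271, 27), (294, -70)]
0.11 [272.6 126.3 297.1 126.4] [(249, -48), (250, -70), (270, 71), (294, -72)]
0.14 [272.5  91.3 297.5  91.4] [(251, -26), (252, -69), (253, -37), (269, 49), (270, 52), (294, -67), (295, -28)]
[[285.077   79.3976]
 [284.3242 230.7236]
 [284.2651 242.4611]] [ 39  42  41  41  41  41  36 182 199 197 197 197 197 197 197] [131 130 120  86 138 133 132 132 133 134  75  25  29  27  27  27]
```

Emit:
step_arm([
  [50, [4, -0.4, 20], [0, 0, 0.2]],
  [50, [4.7, 0, 35], [0, 0.2, 0]],
  [50, [0, 0, 35], [0, 0, 0]],
  [50, [0, 0, 25], [0, 0, 0]],
  [50, [0, 0, 12], [0, 0, 0]],
  [50, [0, 0, 6], [0, 0, 0]],
  [50, [0, 0, 3], [0, 0, 0]],
  [50, [0, 0, 0], [0, 0, 0]],
])

```text
clock: 53.9
position: [0.4903, 0.0629, -0.0088]
tool_rot: [3.137, 0.063, -0.099]
wrist_force: [-0.3, 0.1, 0.6]
width: 0.547
finger_force: 0.0
```

```bash
python3 - <<'E'
from h import *
M0=np.array([.4394,.0602]);az0=2.43
P=M0+az(az0)[:2]*.053
Rt=axes(az(az0,-3.7),az(az0,-93.7))
print(true()[0],read_state()["wrist_force"])
go((P[0],P[1]+.0019,.0195),Rt)
E
```

```text
[0.4923 0.063  0.0241] [-0.2754  0.0568  0.5932]
 shift first(mm) [ 0.3 -1.3  4.6] turn(deg) [ 0.1 -0.1 -0.1] | shift if turned first [ 0.3 -1.3  4.6]
```

Emit:
step_arm([
  [50, [0.3, -1, 2.5], [0, 0, 0]],
  [50, [0, 0, 2], [0, 0, 0]],
  [15, [0, 0, 0], [0, 0, 0]],
  [15, [0, 0, 0], [0, 0, 0]],
  [15, [0, 0, 0], [0, 0, 0]],
  [15, [0, 0, 0], [0, 0, 0]],
  [15, [0, 0, 0], [0, 0, 0]],
], grip_force=60)

```text
clock: 54.78
position: [0.4896, 0.0642, -0.0139]
tool_rot: [3.137, 0.063, -0.101]
wrist_force: [-0.2, 1.8, 1.7]
width: 0.219
finger_force: 60.0
```

Emit:
step_arm([
  [15, [0, 0, -5], [0, 0, 0]],
  [15, [0, 0, -10], [0, 0, 0]],
  [15, [0, 0, -20], [0, 0, 0]],
  [15, [0, 0, -30], [0, 0, 0]],
  [15, [0, 0, -35], [0, 0, 0]],
  [15, [0, 0, -30], [0, 0, 0]],
  [15, [0, 0, -20], [0, 0, 0]],
  [15, [0, 0, -10], [0, 0, 0]],
  [15, [0, 0, 0], [0, 0, 0]],
])

```text
clock: 55.9
position: [0.5, 0.0644, 0.146]
tool_rot: [3.137, 0.063, -0.1]
wrist_force: [0.1, 0.1, -5.9]
width: 0.224
finger_force: 60.0
```

```bash
python3 - <<'E'
from cr import *
st();print(read_state()["finger_force"],true()[0])
y=np.cross(xc,zc)
q=go(O+.056*zc-.001*y-xc*.10,Rt)
E
```

```text
in cradle: s -204.7  above 267.0  y 237.7 mm force tool [ 0.5 -0.1  5.9] tq [ 0.   -0.09  0.  ] w 20.6 el -3.6 q [-0.1   0.07  1.79 -0.01  1.34  1.43]
59.98893678188324 [0.5021 0.0646 0.1789]
 shift first(mm) [-93.9 390.8  16.4] turn(deg) [-15.6  29.5  67. ] | shift if turned first [277.8 234.7 171.9]
```

Emit:
step_arm([
  [15, [-2, 10, 0], [0, 0, 0]],
  [15, [-4, 18, 1], [0, 0, 0]],
  [15, [-7, 29, 1], [0, 0, 0]],
  [15, [-7, 29, 1], [0, 0, 0]],
  [15, [-7, 29, 1], [0, 0, 0]],
  [15, [-7, 29, 1], [0, 0, 0]],
  [15, [-7, 29, 1], [0, 0, 0]],
  [15, [-7, 29, 1], [0, 0, 0]],
  [15, [-7, 29, 1], [0, 0, 0]],
  [15, [-7, 29, 1], [0, 0, 0]],
  [15, [-7, 29, 1], [0, 0, 0]],
  [15, [-7, 29, 2], [0, 0, 0]],
  [15, [-7, 29, 2], [0, 0, 0]],
  [15, [-7, 29, 2], [0, 0, 0]],
  [15, [-7, 29, 1], [0, 0, 0]],
  [15, [-4, 15, 0], [0, 0, 0]],
  [15, [0, 0, 0], [0, 0, 0]],
])

```text
clock: 58.02
position: [0.4141, -0.3598, 0.1353]
tool_rot: [3.138, 0.06, -0.101]
wrist_force: [0.6, 0.0, -5.6]
width: 0.224
finger_force: 60.0
```

Emit:
step_arm([
  [15, [0, 0, 0], [-0.8, 1.5, 3.3]],
  [15, [0, 0, 0], [-1.6, 2.9, 6.7]],
  [15, [0, 0, 0], [-1.6, 2.9, 6.7]],
  [15, [0, 0, 0], [-1.6, 3, 6.7]],
  [15, [0, 0, 0], [-1.6, 3, 6.7]],
  [15, [0, 0, 0], [-1.6, 3, 6.7]],
  [15, [0, 0, 0], [-1.6, 3, 6.7]],
  [15, [0, 0, 0], [-1.6, 3, 6.7]],
  [15, [0, 0, 0], [-1.5, 2.9, 6.7]],
  [15, [0, 0, 0], [-1.5, 2.9, 6.7]],
  [15, [0, 0, 0], [-0.6, 1.4, 3.4]],
  [15, [0, 0, 0], [0, 0, 0]],
])

```text
clock: 59.52
position: [0.4143, -0.3569, 0.1342]
tool_rot: [2.35, -1.509, 0.628]
wrist_force: [-0.6, 0.2, -6.0]
width: 0.225
finger_force: 60.0
```

```bash
python3 - <<'E'
from cr import *
from held import held
st();print(read_state()["finger_force"],true()[0])
y=np.cross(xc,zc)
# on the stop, jaw reading s = s0-2; approach 4 mm further up
q=go(O+.0545*zc-.001*y-xc*.045,Rt)
held(.150,.0525)
E
```

```text
in cradle: s 74.1  above 87.5  y -16.2 mm force tool [-3.4  0.4  5. ] tq [-0.08 -0.9  -0.02] w 20.7 el 29.9 q [-0.84 -0.21  2.18 -0.24  0.69  2.02]
59.988940358161926 [ 0.4075 -0.3419  0.1628]
 shift first(mm) [-19.4 -17.1  42.6] turn(deg) [-0.2  0.1  0.2] | shift if turned first [-19.6 -17.1  42.5]
-4 top-edge row end [281.  51.] flange inner [282. 336.]
0 top-edge row end [281.  52.] flange inner [282. 338.]
4 top-edge row end [282.  55.] flange inner [282. 340.]
8 top-edge row end [282.  58.] flange inner [282. 342.]
12 top-edge row end [282.  62.] flange inner [282. 343.]
col 284 rows 0..120 step4 [ 32  31  33  55 156 155 157 156 154 155 155 157 216 222 221 220 219 218
 217 217 217 216 214 212 213 210 210 212 101 108]
row 330..380 [ 69 124 112  89  90  88 118 119 118 119 119 119 122  72  30  31  30]
30 edges strongest [331 330 332 329]
60 edges strongest [307 258 305 260]
120 edges strongest [306 259 258 307]
200 edges strongest [321 233 260 234]
```

Emit:
step_arm([
  [15, [-10, -9, 0], [0, 0, 0]],
  [15, [-9.5, -8, 0], [-0.2, 0.1, 0.2]],
  [15, [0, 0, 15], [0, 0, 0]],
  [15, [0, 0, 20], [0, 0, 0]],
  [15, [0, 0, 7], [0, 0, 0]],
  [15, [0, 0, 0], [0, 0, 0]],
])

```text
clock: 60.32
position: [0.4318, -0.3559, 0.0893]
tool_rot: [2.341, -1.514, 0.63]
wrist_force: [0.5, 1.1, -6.4]
width: 0.223
finger_force: 60.0
```

```bash
python3 - <<'E'
from cr import *
st()
y=np.cross(xc,zc)
go(O+.0545*zc-.001*y-xc*.005,Rt)
E
```

```text
in cradle: s 57.0  above 45.4  y 0.2 mm force tool [-3.9 -0.9  5.1] tq [-0.07 -0.9  -0.03] w 20.5 el 30.1 q [-0.8  -0.09  2.17 -0.32  0.58  2.14]
 shift first(mm) [-2.7 -0.9 40.4] turn(deg) [ 0.1 -0.1 -0.1] | shift if turned first [-2.6 -0.9 40.4]
```

Emit:
step_arm([
  [15, [-2, -0.8, 10], [0, 0, 0]],
  [15, [0, 0, 14], [0, 0, 0]],
  [15, [0, 0, 10], [0, 0, 0]],
  [15, [0, 0, 5], [0, 0, 0]],
  [15, [0, 0, 0], [0, 0, 0]],
])

```text
clock: 60.95
position: [0.4401, -0.372, 0.0546]
tool_rot: [2.341, -1.514, 0.631]
wrist_force: [0.5, 0.6, -5.8]
width: 0.227
finger_force: 60.0
```

Emit:
step_arm([
  [15, [0, 0, 2], [0, 0, 0]],
  [15, [0, 0, 2], [0, 0, 0]],
  [15, [0, 0, 0], [0, 0, 0]],
])

```text
clock: 61.32
position: [0.441, -0.3739, 0.0515]
tool_rot: [2.341, -1.514, 0.632]
wrist_force: [-0.0, -0.0, -6.4]
width: 0.222
finger_force: 60.0
```

```bash
python3 -c "
from cr import *
st()"
```

```text
in cradle: s 55.5  above 2.6  y 1.2 mm force tool [-3.2  0.   5.5] tq [-0.1  -0.88 -0.05] w 20.4 el 30.2 q [-0.81  0.04  2.14 -0.36  0.48  2.19]
```

Emit:
step_arm([
  [15, [0, 0, 1.5], [0, 0, 0]],
  [15, [0, 0, 0], [0, 0, 0]],
])

```text
clock: 61.58
position: [0.4413, -0.3745, 0.0501]
tool_rot: [2.341, -1.514, 0.632]
wrist_force: [-0.3, -0.6, -6.2]
width: 0.222
finger_force: 60.0
```

```bash
python3 -c "
from cr import *
st()"
```

```text
in cradle: s 55.5  above 1.0  y 1.1 mm force tool [-2.7  0.6  5.6] tq [-0.06 -0.87 -0.06] w 20.4 el 30.2 q [-0.81  0.04  2.14 -0.36  0.48  2.19]
```

Emit:
step_arm([
  [15, [0, 0, 1.2], [0, 0, 0]],
  [15, [0, 0, 0], [0, 0, 0]],
])

```text
clock: 61.82
position: [0.4416, -0.3752, 0.0492]
tool_rot: [2.341, -1.514, 0.632]
wrist_force: [-0.5, 0.2, -4.7]
width: 0.224
finger_force: 60.0
```

```bash
python3 -c "
from cr import *
st()"
```

```text
in cradle: s 55.6  above -0.1  y 1.2 mm force tool [-2.7  0.4  3.9] tq [-0.05 -0.92 -0.07] w 20.6 el 30.2 q [-0.81  0.04  2.14 -0.36  0.48  2.19]
```

Emit:
step_arm([
  [15, [0, 0, 1], [0, 0, 0]],
  [15, [0, 0, 0], [0, 0, 0]],
])

```text
clock: 62.08
position: [0.4417, -0.3753, 0.049]
tool_rot: [2.341, -1.514, 0.631]
wrist_force: [-6.6, 10.3, 7.3]
width: 0.224
finger_force: 60.0
```

```bash
python3 -c "
from cr import *
st()"
```

```text
in cradle: s 55.7  above -0.3  y 1.2 mm force tool [ -6.8   1.8 -12.4] tq [-0.38 -1.48 -0.  ] w 20.6 el 30.2 q [-0.81  0.05  2.14 -0.36  0.48  2.19]
```

Seated in the Vs. Slide down to the stop.

Emit:
step_arm([
  [15, [-1.2, 0, -0.8], [0, 0, 0]],
  [15, [-1, 0, 0], [0, 0, 0]],
  [15, [0, 0, 0], [0, 0, 0]],
])

```text
clock: 62.45
position: [0.4411, -0.374, 0.0484]
tool_rot: [2.34, -1.513, 0.634]
wrist_force: [-1.2, 0.1, -0.2]
width: 0.224
finger_force: 60.0
```

Emit:
step_arm([
  [15, [-1, 0, 0], [0, 0, 0]],
  [15, [0, 0, 0], [0, 0, 0]],
])

```text
clock: 62.7
position: [0.4408, -0.3732, 0.0479]
tool_rot: [2.34, -1.513, 0.634]
wrist_force: [-1.5, -1.2, -0.1]
width: 0.227
finger_force: 60.0
```

```bash
python3 -c "
from cr import *
st()"
```

```text
in cradle: s 53.1  above -0.1  y 1.2 mm force tool [0.3 1.8 0.3] tq [-0.55 -0.28 -0.01] w 20.8 el 30.3 q [-0.81  0.04  2.15 -0.37  0.48  2.19]
```

Emit:
step_arm([
  [15, [-1, 0, 0], [0, 0, 0]],
  [15, [0, 0, 0], [0, 0, 0]],
])

```text
clock: 62.95
position: [0.4403, -0.3722, 0.0472]
tool_rot: [2.34, -1.513, 0.633]
wrist_force: [-2.5, -2.4, -0.2]
width: 0.224
finger_force: 60.0
```

```bash
python3 -c "
from cr import *
st()"
```

```text
in cradle: s 51.8  above -0.2  y 1.2 mm force tool [1.  3.2 0.7] tq [-0.66 -0.16 -0.03] w 20.6 el 30.3 q [-0.81  0.04  2.15 -0.37  0.47  2.2 ]
```

Emit:
step_arm([
  [15, [-1, 0, 0], [0, 0, 0]],
  [15, [0, 0, 0], [0, 0, 0]],
])

```text
clock: 63.2
position: [0.4401, -0.3716, 0.0469]
tool_rot: [2.34, -1.513, 0.634]
wrist_force: [-2.8, -3.6, 1.2]
width: 0.224
finger_force: 60.0
```

```bash
python3 -c "
from cr import *
st()"
```

```text
in cradle: s 51.0  above -0.2  y 1.3 mm force tool [2.5 4.  0. ] tq [-0.76  0.11 -0.11] w 20.6 el 30.3 q [-0.81  0.04  2.15 -0.37  0.47  2.2 ]
```

Emit:
step_arm([
  [15, [-1, 0, 0], [0, 0, 0]],
  [15, [0, 0, 0], [0, 0, 0]],
])

```text
clock: 63.45
position: [0.4401, -0.3716, 0.0469]
tool_rot: [2.339, -1.513, 0.636]
wrist_force: [-0.9, -8.4, -1.9]
width: 0.226
finger_force: 60.0
```

Emit:
step_arm([
  [15, [-1, 0, 0], [0, 0, 0]],
  [15, [0, 0, 0], [0, 0, 0]],
])

```text
clock: 63.7
position: [0.4401, -0.3715, 0.047]
tool_rot: [2.338, -1.512, 0.638]
wrist_force: [-1.3, -10.8, -2.3]
width: 0.225
finger_force: 60.0
```

```bash
python3 -c "
from cr import *
st()"
```

```text
in cradle: s 51.0  above -0.0  y 1.3 mm force tool [6.9 5.6 6.7] tq [-0.87  0.86 -0.03] w 20.7 el 30.5 q [-0.81  0.04  2.15 -0.38  0.47  2.2 ]
```

Emit:
step_arm([
  [15, [1.5, 0, 0], [0, 0, 0]],
  [30, [0, 0, 0], [0, 0, 0]],
  [46, [0, 0, 0], [0, 0, 0]],
  [46, [0, 0, 0], [0, 0, 0]],
  [46, [0, 0, -15], [0, 0, 0]],
  [46, [0, 0, -30], [0, 0, 0]],
  [46, [0, 0, -40], [0, 0, 0]],
  [46, [0, 0, -25], [0, 0, 0]],
  [46, [0, 0, 0], [0, 0, 0]],
])

```text
clock: 64.82
position: [0.4179, -0.3205, 0.1432]
tool_rot: [2.34, -1.512, 0.638]
wrist_force: [0.2, -0.6, 1.2]
width: 0.501
finger_force: 0.0
```

Emit:
step_arm([
  [46, [22, 0, 4], [0, 0, 0]],
  [46, [30, 0, 8], [0, 0, 0]],
  [46, [30, 0, 11], [0, 0, 0]],
  [46, [26, 0, 11], [0, 0, 0]],
  [46, [0, 0, 0], [0, -8, 0]],
  [46, [0, 0, 0], [0, -8, 0]],
  [46, [0, 0, 0], [0, -8, 0]],
  [46, [0, 0, 0], [0, -8, 0]],
  [46, [0, 0, 0], [0, -8, 0]],
  [46, [0, 0, 0], [0, -8.4, 0]],
  [46, [0, 0, 0], [0, 0, 0]],
])

```text
clock: 66.2
position: [0.4611, -0.4218, 0.1601]
tool_rot: [-2.466, 1.599, 0.404]
wrist_force: [-0.5, 0.5, -0.3]
width: 0.504
finger_force: 0.0
```

```bash
python3 - <<'E'
from cr import *
st()
y=np.cross(xc,zc)
P=O+.109*zc-.0012*y
R2=axes(az(a,-18),az(a,-108))
go(P,R2)
c=viewer.get_calibration("wrist");im=viewer.snapshot("wrist");g=cv2.cvtColor(im,cv2.COLOR_BGR2GRAY);cv2.imwrite("pics/w10.png",im)
for s in(.09,.11,.13,.145):
    u=proj(c,[O+zc*(s-.002)+y*k-.0012*y for k in(-.011,.011)]);row=int(u[0,1]);print(s,u.round(0).ravel(),[(i+230,int(d)) for i,d in enumerate(np.diff(g[row,230:340].astype(int))) if abs(d)>25] if 0<row<420 else None)
E
```

```text
in cradle: s 179.7  above 59.5  y -0.4 mm force tool [-0.6  0.2  0.5] tq [-0.07  0.01  0.02] w 46.3 el -18.6 q [-0.97  0.58  1.16  0.06  1.72  1.75]
 shift first(mm) [-1.8 -1.5 92.4] turn(deg) [-0.   0.6 -0.3] | shift if turned first [-2.7 -1.5 92.4]
0.09 [268. 225. 294. 225.] [(252, -51), (261, 78), (262, 46), (268, -45), (293, -26), (294, 62), (301, -91), (312, 69)]
0.11 [267. 215. 294. 215.] [(251, -31), (252, -33), (267, 27), (268, -36), (270, 68), (291, -45), (292, -58), (312, 50), (313, 27)]
0.13 [266. 203. 295. 203.] [(251, -39), (266, 42), (295, -47), (314, 60)]
0.145 [264. 193. 295. 193.] [(250, -47), (265, 39), (269, 33), (276, 42), (295, -38), (296, -57), (299, 38), (309, 30), (314, 63)]
```

Still correctly in the rest. Grasping higher up.

Emit:
step_arm([
  [46, [-2, -1, 0], [0, 0.6, -0.3]],
  [46, [0, 0, 25], [0, 0, 0]],
  [46, [0, 0, 30], [0, 0, 0]],
  [46, [0, 0, 24], [0, 0, 0]],
  [46, [0, 0, 10], [0, 0, 0]],
  [46, [0, 0, 5], [0, 0, 0]],
  [46, [0, 0, 0], [0, 0, 0]],
])

```text
clock: 67.12
position: [0.451, -0.3932, 0.0781]
tool_rot: [-2.482, 1.595, 0.38]
wrist_force: [1.4, 1.3, -0.7]
width: 0.5
finger_force: 0.0
```

```bash
python3 - <<'E'
from cr import *
st()
y=np.cross(xc,zc)
go(O+.110*zc-.0012*y,axes(az(a,-18),az(a,-108)))
E
```

```text
in cradle: s 112.1  above 4.1  y 2.2 mm force tool [-0.4 -1.8  0.9] tq [-0.13  0.02  0.01] w 46.0 el -17.5 q [-0.95  0.57  1.34  0.06  1.53  1.75]
 shift first(mm) [1.3 1.1 4.3] turn(deg) [-0.1 -0.5  0.2] | shift if turned first [1.3 1.  4.3]
```

Emit:
step_arm([
  [46, [0, 1, 3], [0, 0, 0]],
  [46, [0, 0, 0], [0, 0, 0]],
  [15, [0, 0, 0], [0, 0, 0]],
  [15, [0, 0, 0], [0, 0, 0]],
  [15, [0, 0, 0], [0, 0, 0]],
  [15, [0, 0, 0], [0, 0, 0]],
  [15, [0, 0, 0], [0, 0, 0]],
], grip_force=60)

```text
clock: 68.0
position: [0.4496, -0.3925, 0.0743]
tool_rot: [-2.481, 1.595, 0.381]
wrist_force: [1.4, -0.8, -0.1]
width: 0.229
finger_force: 60.0
```

```bash
python3 - <<'E'
from cr import *
st(); t,r=true();M=r.as_matrix()
print("s0",(t-O)@zc+.002,"off tool",M.T@(xc*(-(t-O)@xc*-1))*1000,read_state()["finger_force"])
E
```

```text
in cradle: s 109.2  above 1.4  y 1.2 mm force tool [ 1.3 -0.9 -0.3] tq [0.11 0.1  0.02] w 21.0 el -17.6 q [-0.95  0.57  1.34  0.06  1.53  1.75]
s0 0.11118756797854272 off tool [-0.9995 -0.0047 -0.9133] 59.99937415122986
```

Emit:
step_arm([
  [15, [-3.7, 0, -3.4], [0, 0, 0]],
  [15, [-7.4, 0, -6.8], [0, 0, 0]],
  [15, [-14.8, 0, -13.5], [0, 0, 0]],
  [15, [-18.5, 0, -17], [0, 0, 0]],
  [15, [-14.8, 0, -13.5], [0, 0, 0]],
  [15, [0, 0, 0], [0, 0, 0]],
])

```text
clock: 68.75
position: [0.4326, -0.3558, 0.1449]
tool_rot: [-2.482, 1.595, 0.381]
wrist_force: [0.5, 0.1, -6.4]
width: 0.229
finger_force: 60.0
```

Emit:
step_arm([
  [15, [-3, 0, -9], [0, 0, 0]],
  [15, [-6, 0, -19], [0, 0, 0]],
  [15, [-6, 0, -19], [0, 0, 0]],
  [15, [-6, 0, -19], [0, 0, 0]],
  [15, [-6, 0, -20], [0, 0, 0]],
  [15, [0, 0, 0], [0, 0, 0]],
])

```text
clock: 69.5
position: [0.4334, -0.3577, 0.2368]
tool_rot: [-2.483, 1.596, 0.375]
wrist_force: [0.8, -0.1, -6.4]
width: 0.231
finger_force: 60.0
```

```bash
python3 - <<'E'
from cr import *
st(); print(read_state()["finger_force"])
R3=axes(az(32,42),az(32,-48))
T=np.array([.4598,.2882,0])-az(32)*.038   # middle's place: near side
print(T)
go(T+[0,0,.27],R3)
E
```

```text
in cradle: s 157.1  above 161.4  y 0.8 mm force tool [ 2.3 -0.6  6. ] tq [-0.1   0.61  0.01] w 21.2 el -17.3 q [-0.94  0.35  1.32  0.06  1.77  1.77]
59.996328949928284
[0.4276 0.2681 0.    ]
 shift first(mm) [-551.  -276.2  163.4] turn(deg) [ 21.4  43.7 -98.6] | shift if turned first [ 265.  -533.8  226.9]
```

Emit:
step_arm([
  [15, [-9, -4, 3], [0, 0, 0]],
  [15, [-18, -9, 5], [0, 0, 0]],
  [15, [-29, -15, 9], [0, 0, 0]],
  [15, [-29, -15, 9], [0, 0, 0]],
  [15, [-29, -15, 9], [0, 0, 0]],
  [15, [-29, -15, 9], [0, 0, 0]],
  [15, [-29, -15, 9], [0, 0, 0]],
  [15, [-29, -15, 9], [0, 0, 0]],
  [15, [-29, -15, 9], [0, 0, 0]],
  [15, [-29, -15, 9], [0, 0, 0]],
  [15, [-29, -15, 9], [0, 0, 0]],
  [15, [-29, -15, 9], [0, 0, 0]],
  [15, [-29, -14, 8], [0, 0, 0]],
  [15, [-29, -14, 8], [0, 0, 0]],
  [15, [-29, -14, 8], [0, 0, 0]],
  [15, [-29, -14, 8], [0, 0, 0]],
  [15, [-29, -14, 8], [0, 0, 0]],
  [15, [-29, -14, 8], [0, 0, 0]],
  [15, [-29, -14, 8], [0, 0, 0]],
  [15, [-29, -14, 8], [0, 0, 0]],
])

```text
clock: 72.0
position: [0.4433, 0.2792, 0.2447]
tool_rot: [-2.484, 1.596, 0.386]
wrist_force: [0.8, -0.8, -5.8]
width: 0.229
finger_force: 60.0
```

Emit:
step_arm([
  [15, [0, 0, 0], [0.8, 1.6, -3.5]],
  [15, [0, 0, 0], [1.5, 3.1, -7]],
  [15, [0, 0, 0], [1.5, 3.1, -7]],
  [15, [0, 0, 0], [1.5, 3.1, -7]],
  [15, [0, 0, 0], [1.5, 3.1, -7]],
  [15, [0, 0, 0], [1.5, 3.2, -7]],
  [15, [0, 0, 0], [1.5, 3.2, -7]],
  [15, [0, 0, 0], [1.5, 3.2, -7]],
  [15, [0, 0, 0], [1.5, 3.1, -7]],
  [15, [0, 0, 0], [1.5, 3.1, -7]],
  [15, [0, 0, 0], [1.5, 3.1, -7]],
  [15, [0, 0, 0], [1.5, 3.1, -7]],
  [15, [0, 0, 0], [1.5, 3.1, -7]],
  [15, [0, 0, 0], [1.5, 3.1, -7]],
  [15, [0, 0, 0], [1.5, 2.8, -6.2]],
  [15, [0, 0, 0], [0, 0, 0]],
])

```text
clock: 74.0
position: [0.4428, 0.2777, 0.2422]
tool_rot: [-2.636, -0.808, -1.034]
wrist_force: [0.0, -0.5, -6.2]
width: 0.227
finger_force: 60.0
```

```bash
python3 - <<'E'
from up import *
R3=axes(az(32,42),az(32,-48))
T=np.array([.4276,.2681,0])
t,r=true();M=r.as_matrix()
print(t,read_state()["joints"],read_state()["finger_force"],read_state()["wrist_force"])
print("x el",np.degrees(np.arcsin(M[2,0])),"z az",np.degrees(np.arctan2(M[1,2],M[0,2])))
go(T+[0,0,.15],R3)
up(.150,.1112,(.001,0,.001),47.6)
E
```

```text
[0.424  0.2656 0.2665] [ 0.1269 -0.6913  2.3657  0.4102  0.8181  0.9214] 59.999032616615295 [ 0.0454 -0.502  -6.2286]
x el 42.55816683164901 z az 32.752383697842234
 shift first(mm) [-75.9  -1.6  88.7] turn(deg) [-0.5 -0.6  1.9] | shift if turned first [-75.    0.1  89.5]
-10 end cols [258. 309.] end rows [188. 228.] flange [319. 324.]
-5 end cols [258. 309.] end rows [193. 236.] flange [308. 312.]
0 end cols [257. 310.] end rows [198. 245.] flange [297. 300.]
5 end cols [257. 310.] end rows [204. 254.] flange [286. 289.]
10 end cols [257. 310.] end rows [210. 263.] flange [275. 277.]
0 [(213, -42), (214, -26)]
10 [(238, -29), (239, -27), (241, -24)]
20 [(200, 51), (201, 64), (264, -37), (265, -29)]
30 [(200, 49), (201, 60), (289, -26), (290, -45), (291, -28)]
40 [(200, 34), (313, -29), (314, -36)]
50 [(200, 45), (339, -31), (340, -32)]
60 [(363, -50), (364, -29)]
70 []
80 []
90 []
100 []
110 [(231, 56), (262, -53), (263, -28)]
120 [(231, 72), (232, 43), (260, -47), (261, -74), (262, -28), (264, 44)]
130 [(232, -28), (258, -30), (259, -55), (260, -31), (265, 32), (266, 111)]
140 [(22
[... 2029 characters left out ...]
, (221, -86), (345, 48), (346, 26), (350, -47), (351, -61)]
340 [(214, -28), (217, 106), (222, -35), (228, -45), (232, 41), (244, 131), (245, 72), (268, -67), (300, 53)]
350 [(232, 25), (242, 66), (243, 128), (267, -44), (268, -74), (300, 103), (324, -201), (334, -26)]
360 [(233, 57), (240, 38), (241, 153), (264, -24), (265, -64), (298, -35), (304, 104), (319, -85), (320, -60)]
370 []
380 []
390 []
400 []
410 []
[ 76  78  78  72  70 159 156 157 162 159 165 164 164 166 165 164 167 163
 166 166 164 162 166 163 165 160 164 166 167 150 139  96 217 219 221 223
 224 227 229 230 232  87 101 101 101 101 101 100  96  97  86 103 108  97
  94  50 152 150 146 176 176 180  38  39  39  40  40  39  41  43]
```

Emit:
step_arm([
  [15, [0, 0, 0], [-0.5, -0.6, 1.9]],
  [15, [-8, 0, 10], [0, 0, 0]],
  [15, [-15, 0, 18], [0, 0, 0]],
  [15, [-15, 0, 18], [0, 0, 0]],
  [15, [-15, 0, 18], [0, 0, 0]],
  [15, [-15, 0, 18], [0, 0, 0]],
  [15, [-13, 0, 15], [0, 0, 0]],
  [15, [-8, 0, 9], [0, 0, 0]],
  [15, [0, 0, 0], [0, 0, 0]],
])

```text
clock: 75.18
position: [0.4484, 0.281, 0.1051]
tool_rot: [-2.653, -0.763, -1.021]
wrist_force: [-0.2, -0.4, -5.8]
width: 0.227
finger_force: 60.0
```

```bash
python3 - <<'E'
from h import *
R3=axes(az(32,42),az(32,-48))
t,r=true();print(t,read_state()["joints"],read_state()["wrist_force"])
go((.4276,.2681,.116),R3)
E
```

```text
[0.4297 0.2693 0.1296] [ 0.1494 -0.4202  2.4922  0.6438  0.4604  0.6662] [-0.1784 -0.426  -5.7739]
 shift first(mm) [-10.9  -0.1   8.5] turn(deg) [-0.  -0.1  0.1] | shift if turned first [-10.9  -0.1   8.5]
```

Emit:
step_arm([
  [15, [-4, 0, 4.4], [0, 0, 0]],
  [15, [-4, 0, 4.4], [0, 0, 0]],
  [15, [0, 0, 0], [0, 0, 0]],
])

```text
clock: 75.55
position: [0.45, 0.2809, 0.0954]
tool_rot: [-2.652, -0.763, -1.027]
wrist_force: [-0.8, 1.1, -5.4]
width: 0.231
finger_force: 60.0
```

Emit:
step_arm([
  [15, [-0.7, 0, 0.8], [0, 0, 0]],
  [15, [-0.7, 0, 0.8], [0, 0, 0]],
  [15, [0, 0, 0], [0, 0, 0]],
])

```text
clock: 75.92
position: [0.4504, 0.281, 0.0939]
tool_rot: [-2.651, -0.763, -1.029]
wrist_force: [0.2, -0.1, -5.4]
width: 0.227
finger_force: 60.0
```

Emit:
step_arm([
  [15, [-0.7, 0, 0.8], [0, 0, 0]],
  [15, [0, 0, 0], [0, 0, 0]],
])

```text
clock: 76.18
position: [0.4504, 0.281, 0.0927]
tool_rot: [-2.652, -0.763, -1.029]
wrist_force: [-0.7, 0.4, -5.5]
width: 0.226
finger_force: 60.0
```

Emit:
step_arm([
  [15, [-0.7, 0, 0.8], [0, 0, 0]],
  [15, [0, 0, 0], [0, 0, 0]],
])

```text
clock: 76.42
position: [0.4503, 0.281, 0.0916]
tool_rot: [-2.652, -0.763, -1.028]
wrist_force: [-0.4, -0.2, -5.5]
width: 0.228
finger_force: 60.0
```

Emit:
step_arm([
  [15, [-0.7, 0, 0.8], [0, 0, 0]],
  [15, [0, 0, 0], [0, 0, 0]],
])

```text
clock: 76.68
position: [0.4504, 0.281, 0.0905]
tool_rot: [-2.652, -0.763, -1.028]
wrist_force: [0.2, 0.6, -6.7]
width: 0.229
finger_force: 60.0
```

Emit:
step_arm([
  [15, [-0.7, 0, 0.8], [0, 0, 0]],
  [15, [0, 0, 0], [0, 0, 0]],
])

```text
clock: 76.92
position: [0.4504, 0.281, 0.0895]
tool_rot: [-2.652, -0.763, -1.028]
wrist_force: [-0.3, 0.5, -6.1]
width: 0.232
finger_force: 60.0
```

Emit:
step_arm([
  [15, [-0.7, 0, 0.8], [0, 0, 0]],
  [15, [0, 0, 0], [0, 0, 0]],
])

```text
clock: 77.18
position: [0.4509, 0.2811, 0.089]
tool_rot: [-2.651, -0.763, -1.03]
wrist_force: [-0.1, 0.5, -4.2]
width: 0.222
finger_force: 60.0
```

Emit:
step_arm([
  [15, [-0.6, 0, 0.6], [0, 0, 0]],
  [15, [0, 0, 0], [0, 0, 0]],
])

```text
clock: 77.42
position: [0.4514, 0.2812, 0.0888]
tool_rot: [-2.651, -0.763, -1.032]
wrist_force: [-2.4, 0.7, 3.1]
width: 0.226
finger_force: 60.0
```

Contact. Soft release, open, back away.

Emit:
step_arm([
  [15, [0, 0, 0], [0, 0, 0]],
  [15, [0, 0, 0], [0, 0, 0]],
  [15, [0, 0, 0], [0, 0, 0]],
], grip_force=5)

```text
clock: 77.8
position: [0.4514, 0.281, 0.0888]
tool_rot: [-2.651, -0.763, -1.032]
wrist_force: [0.7, 2.5, 2.3]
width: 0.236
finger_force: 5.0
```

Emit:
step_arm([
  [24, [0, 0, 0], [0, 0, 0]],
  [28, [0, 0, 0], [0, 0, 0]],
  [40, [0, 0, 0], [0, 0, 0]],
  [46, [0, 0, 0], [0, 0, 0]],
  [46, [0, 0, 0], [0, 0, 0]],
])

```text
clock: 78.42
position: [0.4504, 0.281, 0.0876]
tool_rot: [-2.652, -0.763, -1.029]
wrist_force: [-0.3, 0.0, 0.1]
width: 0.501
finger_force: 0.0
```

Emit:
step_arm([
  [46, [0, 0, -8], [0, 0, 0]],
  [46, [0, 0, -12], [0, 0, 0]],
  [46, [0, 0, -20], [0, 0, 0]],
  [46, [0, 0, -20], [0, 0, 0]],
  [46, [0, 0, -20], [0, 0, 0]],
  [46, [0, 0, -20], [0, 0, 0]],
  [46, [0, 0, 0], [0, 0, 0]],
])

```text
clock: 79.3
position: [0.3943, 0.2451, 0.1636]
tool_rot: [-2.65, -0.763, -1.036]
wrist_force: [0.7, -0.9, 0.3]
width: 0.499
finger_force: 0.0
```

```bash
python3 - <<'E'
from h import *
t,r=true();print(t,read_state()["joints"])
c=viewer.get_calibration("wrist");im=viewer.snapshot("wrist");g=cv2.cvtColor(im,cv2.COLOR_BGR2GRAY);cv2.imwrite("pics/w11.png",im)
B=np.array([.4315,.2695,.004])
u=proj(c,[B+[0,0,h] for h in(0,.012,.06,.12,.150)]);print(u.round(0))
for (x,y) in u.astype(int):
    if 0<=y<420: print(y,[(i+200,int(d)) for i,d in enumerate(np.diff(g[y,200:370].astype(int))) if abs(d)>30])
print(g[::6,284])
# raise, then go over the cap
M=r.as_matrix();print("up 150 in tool",(M.T@[0,0,150]).round(0))
E
```

```text
[0.3753 0.2334 0.1879] [ 0.0192 -0.9309  2.6287  0.4828  0.8342  0.8142]
[[282. 257.]
 [282. 253.]
 [282. 235.]
 [282. 204.]
 [282. 184.]]
256 [(223, -54), (242, 227), (273, -101), (274, -62), (293, 93), (300, -69), (301, 57), (324, -162), (325, -93), (344, 105), (368, 61)]
252 [(202, -77), (203, -36), (224, -40), (225, -59), (242, 226), (272, -96), (273, -37), (292, 160), (324, -160), (325, -95), (342, 105), (364, 58), (365, 67)]
234 [(219, -36), (220, -35), (222, -41), (233, -47), (234, -34), (241, 101), (242, 130), (270, -59), (271, -88), (293, 98), (294, 50), (324, -89), (325, -114), (333, 43), (334, 49), (344, 39), (346, 81), (347, 32)]
204 [(268, -91), (269, -49), (295, -34), (296, 105), (297, 55), (349, -141), (350, -87), (351, 51), (352, 32), (354, 53)]
183 [(211, 71), (213, 45), (214, 41), (334, -47), (335, -120), (337, 53), (339, 31)]
[146 147 149 148 148 149 147 149 148 149 148 147 189 195 196 203  94  93
  94  95  89  92  93  92  93  91  90  91  76 190 191 193 195  90  90  90
  86  88  89  88  87  87  87  87 136  82 134 133 224 231  77  93  97  86
  83  47 134 135 132 133 150 152  33  34  34  34  35  35  36  38]
up 150 in tool [ 102.    1. -110.]
```

Emit:
step_arm([
  [20, [14, 0, -15], [0, 0, 0]],
  [20, [22, 0, -22], [0, 0, 0]],
  [20, [22, 0, -22], [0, 0, 0]],
  [20, [22, 0, -22], [0, 0, 0]],
  [20, [15, 0, -16], [0, 0, 0]],
  [20, [0, 0, 0], [0, -8.4, 0]],
  [20, [0, 0, 0], [0, -8.4, 0]],
  [10, [0, 0, 0], [0, -8.4, 0]],
  [5, [0, 0, 0], [0, -8.4, 0]],
  [0, [0, 0, 0], [0, -8.4, 0]],
  [0, [0, 0, 0], [0, 0, 0]],
])

```text
clock: 80.72
position: [0.4013, 0.2515, 0.293]
tool_rot: [3.017, 0.87, -0.003]
wrist_force: [-0.3, 0.3, -0.5]
width: 0.003
finger_force: 0.0
```

```bash
python3 - <<'E'
from h import *
t,r=true();print(t,read_state()["joints"])
go((.5604,.3988,.29),axes(az(32),(0,0,-1)))
cs=viewer.get_calibration("scene");im=viewer.snapshot("scene");cv2.imwrite("pics/s5.png",im)
u=proj(cs,[(.5604,.3988,.178)]+[(.5604+.018*np.cos(a),.3988+.018*np.sin(a),.178) for a in(0,1.57,3.14,4.71)]);print(u.round(1))
g=cv2.cvtColor(im,cv2.COLOR_BGR2GRAY);x,y=u[0].round().astype(int)
for k in range(-7,9): print(y+k,g[y+k,x-12:x+13])
E
```

```text
[0.4014 0.2516 0.326 ] [ 0.305  -0.1576  1.7212 -0.0014  1.5796  1.3146]
 shift first(mm) [213.1 -40.   35.5] turn(deg) [0.1 0.1 0.2] | shift if turned first [212.9 -40.6  36. ]
[[416.9 208.7]
 [418.5 212.9]
 [422.9 208.6]
 [415.4 204.6]
 [410.9 208.8]]
202 [137 136 139 137 137 136 136 136 137 137 135 136 136 134 134 134 135 133
 135 134 133 135 132 133 135]
203 [136 137 139 137 137 137 137 137 137 136 137 135 137 136 135 133 134 134
 133 133 134 135 134 133 133]
204 [137 136 138 137 136 136 137 139 137 137 135 137 136 135 135 135 134 134
 134 134 134 134 133 133 133]
205 [138 138 137 136 136 136 136 137 137 137 136 138 138 135 136 134 133 135
 134 135 135 134 134 133 134]
206 [137 137 138 136 135 136 137 137 143 156 167 173 172 171 167 152 139 134
 135 135 134 135 135 135 134]
207 [137 137 137 137 137 137 136 144 166 184 191 195 194 194 192 182 168 151
 138 135 135 134 135 134 134]
208 [137 138 137 136 136 136 136 155 184 195 194 195 194 196 194 195 191 182
 158 137 136 134 135 136 134]
209 [138 138 137 137 136 136 134 157 188 194 195 195 194 196 195 195 196 195
 184 154 134 135 135
[... 165 characters left out ...]
 195 196 196 196 195 196 196
 196 169 138 135 136 134 135]
212 [135 136 137 137 115  38  26  69 122 161 184 194 196 195 196 196 195 195
 189 161 138 133 135 135 133]
213 [135 136 137 136 117  54  38  76 102 118 147 168 183 192 193 193 190 177
 157 140 136 134 135 134 135]
214 [135 135 136 135 117  84  77  90 102 108 112 127 149 162 163 163 160 140
 125 132 135 135 136 135 135]
215 [136 135 132 124 109 102 100 101 106 109 114 119 122 123 124 126 126 123
 128 133 135 135 135 136 135]
216 [136 134 131 118 103 106 101 101 108 110 115 119 122 124 125 126 125 121
 129 135 135 134 135 133 135]
217 [134 128 129 123 108 107  99 103 105 111 117 120 123 126 125 125 121 122
 131 135 135 135 136 136 135]
```

Emit:
step_arm([
  [0, [20, -4, 0], [0, 0, 0]],
  [0, [35, -7, 0], [0, 0, 0]],
  [0, [40, -8, 0], [0, 0, 0]],
  [0, [40, -8, 0], [0, 0, 0]],
  [0, [40, -8, 0], [0, 0, 0]],
  [0, [30, -5, 0], [0, 0, 0]],
  [0, [9, -1, 36], [0, 0, 0]],
  [0, [0, 0, 0], [0, 0, 0]],
])

```text
clock: 81.78
position: [0.5583, 0.3978, 0.2584]
tool_rot: [3.017, 0.867, -0.0]
wrist_force: [-0.4, -0.4, 0.0]
width: 0.006
finger_force: 0.0
```

```bash
python3 - <<'E'
from h import *
t,r=true();print(t,read_state()["joints"])
go((.561,.3995,.194),axes(az(32),(0,0,-1)))
c=viewer.get_calibration("wrist");im=viewer.snapshot("wrist");g=cv2.cvtColor(im,cv2.COLOR_BGR2GRAY);cv2.imwrite("pics/w12.png",im)
u=proj(c,[(.5604,.3988,.178)]+[(.5604,.3988,.178)+.018*az(32+k) for k in(0,90,180,270)]);print(u.round(0))
x,y=u[0].astype(int)
for k in range(-50,30,6): print(y+k,g[y+k,x-48:x+49:4])
E
```

```text
[0.5583 0.3979 0.2914] [ 0.4443  0.4175  1.1581 -0.0021  1.5665  1.4556]
 shift first(mm) [ 3.3 -0.2 97.4] turn(deg) [0.1 0.  0.1] | shift if turned first [ 3.2 -0.  97.4]
[[283. 202.]
 [283. 181.]
 [263. 202.]
 [283. 222.]
 [304. 202.]]
151 [165 164 164 162 174  34 123 112 115  78  64 117 116 114 112 115 112 134
 149 150 151 149 169 168 168]
157 [163 163 163 115  68  44 132 130  59 111  40  31  32  38  88 115 114 115
 113  93 154 151 167 166 168]
163 [161 161 143 129 130 128 128  67 126 135 138 145 141 133 129 130  48 112
 111 113 113 110 147 151 153]
169 [162 160 128 125 127 127  99 138 169 173 186 184 182 177 172 167 137  72
 111 113 108 102 148 148 152]
175 [161 163 163 128 112 116 155 175 186 199 187 201 196 190 184 179 170 164
 118 108 103 151 148 150 147]
181 [163 163 161 123 131 145 177 182 191 112 108 177 177 109 112 192 181 170
 148 102 149 147 147 150 149]
187 [164 166 123 126  76 168 175 206 231 243 242 243 243 242 242 226 179 170
 156 160 146 147 151 152  56]
193 [163 121 123 112 109 168 184 242 243 243 242 242 243 242 242 241 241 171
 163 149 156  47  96 240 232]
199 [120 120 111 111 109 153 176 244 243 243 243 243 243 241 240 240 242 157
 158  55 155 152 143 153 156]
205 [115 108 114 112 112 112 117 206 200 202 198 200 196 239 240 156 163 113
 166 151 154 155 152 152 153]
211 [113 112 113 164 159 123 112 113 202 201 200 199 203 161 255 166  40  12
 152 149 233 227 228 230 230]
217 [113 113 112 163 141 111 110 112 121 194 199 200 173 166 160 184 180 183
 148 151 153 150 196 148 150]
223 [114 113 113 156 114 109  49 116 190 181 185 185 182 177 182 179 181 186
 148 149 148 147 152 149 147]
229 [114 116 111  73 111 188 182 186 184 182 180 187 184 187 183 178 161 115
 116 118 118 117 116 130 145]
```

Emit:
step_arm([
  [0, [3, 0, 15], [0, 0, 0]],
  [0, [0, 0, 30], [0, 0, 0]],
  [0, [0, 0, 30], [0, 0, 0]],
  [0, [0, 0, 15], [0, 0, 0]],
  [0, [0, 0, 0], [0, 0, 0]],
])

```text
clock: 82.45
position: [0.5626, 0.3999, 0.1711]
tool_rot: [3.018, 0.866, 0.006]
wrist_force: [-0.4, -0.5, 0.0]
width: 0.006
finger_force: 0.0
```

Emit:
step_arm([
  [0, [0, 0, 3], [0, 0, 0]],
  [0, [0, 0, 3], [0, 0, 0]],
  [0, [0, 0, 0], [0, 0, 0]],
])

```text
clock: 82.82
position: [0.5633, 0.4003, 0.166]
tool_rot: [3.018, 0.867, 0.009]
wrist_force: [-0.7, 0.3, -0.4]
width: 0.008
finger_force: 0.0
```

Emit:
step_arm([
  [0, [0, 0, 2], [0, 0, 0]],
  [0, [0, 0, 2], [0, 0, 0]],
  [0, [0, 0, 0], [0, 0, 0]],
])

```text
clock: 83.2
position: [0.5631, 0.4001, 0.1613]
tool_rot: [3.018, 0.866, 0.007]
wrist_force: [0.4, -0.5, 0.2]
width: 0.005
finger_force: 0.0
```

Emit:
step_arm([
  [0, [0, 0, 2], [0, 0, 0]],
  [0, [0, 0, 2], [0, 0, 0]],
  [0, [0, 0, 0], [0, 0, 0]],
])

```text
clock: 83.58
position: [0.5633, 0.4002, 0.1583]
tool_rot: [3.018, 0.867, 0.008]
wrist_force: [-1.7, -0.7, 4.2]
width: 0.005
finger_force: 2.0
```

Emit:
step_arm([
  [0, [0, 0, 2], [0, 0, 0]],
  [0, [0, 0, 2], [0, 0, 0]],
  [0, [0, 0, 0], [0, 0, 0]],
])

```text
clock: 83.95
position: [0.5634, 0.4003, 0.1546]
tool_rot: [3.018, 0.867, 0.009]
wrist_force: [-3.5, -1.9, 7.9]
width: 0.004
finger_force: 3.5
```

Emit:
step_arm([
  [0, [0, 0, 2], [0, 0, 0]],
  [0, [0, 0, 0], [0, 0, 0]],
])

```text
clock: 84.2
position: [0.5634, 0.4003, 0.1529]
tool_rot: [3.018, 0.867, 0.009]
wrist_force: [-2.8, -1.7, 8.9]
width: 0.003
finger_force: 4.2
```

Emit:
step_arm([
  [0, [0, 0, 2], [0, 0, 0]],
  [0, [0, 0, 0], [0, 0, 0]],
])

```text
clock: 84.45
position: [0.5634, 0.4003, 0.1515]
tool_rot: [3.018, 0.867, 0.009]
wrist_force: [-3.5, -2.0, 10.0]
width: 0.002
finger_force: 5.3
```

Emit:
step_arm([
  [0, [0, 0, 1.5], [0, 0, 0]],
  [0, [0, 0, 0], [0, 0, 0]],
])

```text
clock: 84.7
position: [0.5634, 0.4003, 0.1514]
tool_rot: [3.018, 0.867, 0.01]
wrist_force: [-5.9, -4.0, 15.8]
width: 0.006
finger_force: 7.7
```

Fully down (position stopped, force 16 N). I'll hold briefly, then lift away.

Emit:
step_arm([
  [0, [0, 0, 1], [0, 0, 0]],
  [0, [0, 0, 0], [0, 0, 0]],
  [0, [0, 0, 0], [0, 0, 0]],
])

```text
clock: 85.08
position: [0.5635, 0.4003, 0.1514]
tool_rot: [3.018, 0.867, 0.01]
wrist_force: [-8.2, -5.1, 17.9]
width: 0.006
finger_force: 9.4
```

Emit:
step_arm([
  [0, [0, 0, -5], [0, 0, 0]],
  [0, [0, 0, -10], [0, 0, 0]],
  [0, [0, 0, -25], [0, 0, 0]],
  [0, [0, 0, -35], [0, 0, 0]],
  [0, [0, 0, -40], [0, 0, 0]],
  [0, [0, 0, -30], [0, 0, 0]],
  [0, [-10, 0, -10], [0, 0, 0]],
  [0, [-20, -20, 0], [0, 0, 0]],
  [0, [-20, -30, 0], [0, 0, 0]],
  [0, [-20, -30, 0], [0, 0, 0]],
  [0, [-10, -30, 0], [0, 0, 0]],
  [0, [0, -20, 0], [0, 0, 0]],
  [0, [0, -10, 0], [0, 0, 0]],
  [0, [0, 0, 0], [0, 0, 0]],
])

```text
clock: 86.82
position: [0.4205, 0.4766, 0.3007]
tool_rot: [3.017, 0.867, 0.007]
wrist_force: [-0.2, 0.2, 0.6]
width: 0.007
finger_force: 0.0
```

```bash
python3 - <<'E'
from h import *
print(true()[0],read_state()["wrist_force"])
im=viewer.snapshot("scene")
cv2.imwrite("pics/final.png",cv2.resize(im[120:320,120:470],None,fx=2.25,fy=2.25,interpolation=cv2.INTER_CUBIC))
E
```

```text
[0.4203 0.4766 0.3337] [-0.2008  0.2389  0.5539]
```

View pics/final.png

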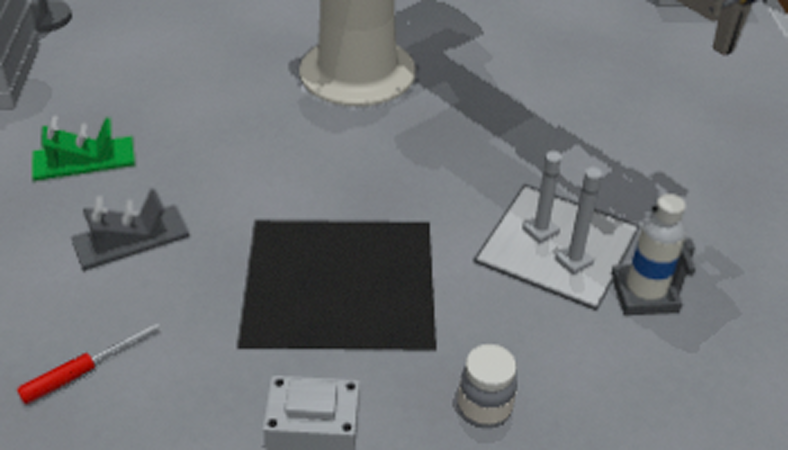

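Both pillars stand upright inside the tray (crop (542,235) and (575,260)), the mat is empty, the bystanders are in place and the cap is up.

```bash
python3 -c "
from plant import job
print(job.close_job())"
```

```text
the job is handed in; nothing more can be done
None
```

The job is handed in: the long and then the middle pillar (no short one was there) were laid in the rest, let go, regrasped higher and stood in the tray, and the cap was pressed fully and let up; the long one had to be laid back on the mat once after a grip slip, before it reached the rest.

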